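Set up a watch leak test

TASK

Set up the leak test of the repaired watches: lay every watch lying on the bench flat and face up on the floor of the test chamber, shut the lid, then swing the hasp over the lid's catch until it lies flat. After that, move the test probe from its wooden stand into the port of the control unit, pushed fully home, and last roll the recessed thumbwheel with a fingertip until the pointer on the scale stands level with the set tab. Leave the oil can, parts tin and screwdriver where they are.

Things in the scene. Friction and masses are not known exactly. Their poses are not given: they have to be found in the camera images.
- chamber: Test chamber, fixed aluminium tray, outside 152 x 282 x 50 mm (x, y, z), walls and floor 6 mm, inside 140 x 270 x 44 deep. Origin: centre of underside; x points from the hasp side (nearest the robot) to the lid's hinge side; turned up to 0.2 rad. The hasp's hinge block, 50 mm wide, sticks out 11 mm at the middle of the -x wall, up to 57 mm above the bench
- chamber_floor (a point): Centre of the chamber's inner floor, 6 mm above the bench; axes as chamber
- lid_hinge (a point): Point on the hinge line of the lid, at the middle of the far (+x) rim of the chamber, 50 mm above the bench; the line runs along the chamber's y
- lid (a joint): Angle of the lid, rad: 0 shut flat on the rim, 1.57 upright, at most 1.75 (leaning to +x). Clear pane in a dark frame, 152 mm from hinge to free edge, 282 wide, 8 thick, 0.25 kg; hinge line in its lower (inner) face. Stiff hinge (0.28 Nm): it stays where it is left, also half shut; a few newtons near the edge move it, e.g. closed fingertips from behind. Starts standing open
- lid_edge (a point): Middle of the lid's free edge, on its outer (upper, when shut) face
- hasp_hinge (a point): Point on the hinge line of the hasp at the middle of the chamber's -x (robot) side, 60.5 mm above the bench, 5 mm outside the wall; the line runs along the chamber's y
- hasp (a joint): Angle of the hasp, rad: 0 flat on the shut lid over the catch, 1.57 upright, 2.5 leaning outward to the robot (limit). Slotted steel plate, 56 mm from hinge to tip, 34 wide, 4 thick, hinge line in its middle plane; friction (0.04 Nm) holds it; a fingertip pushes it over. The catch, a thin brass loop 31 mm from the hinge, is only seen, not felt. Starts leaning outward
- hasp_tip (a point): Middle of the hasp's free end
- unit: Control unit, a fixed grey box 160 x 140 x 55 mm (x, y, z). Origin: centre of its underside; x points away from the robot, turned up to 0.2 rad. On its top: thumbwheel in a black slot, scale strip to the left (+y) of it, probe port at the far right
- wheel_top (a point): Highest point of the thumbwheel's exposed rim, 64 mm above the bench (9 mm above the unit's top), at x -10, y -5 mm of the unit. The wheel is brass, knurled, 56 mm across, 14 wide, its axle along the unit's y 28 mm below this point; about 41 mm of its rim shows along x
- wheel (a joint): Angle of the thumbwheel, rad, 0 to 4; grows as the top of the rim is rolled along the unit's +x, away from the robot. It moves the pointer 15 mm per rad the same way (28 mm of rim per rad). Friction holds it (about 1 N at the rim); a fingertip pressed down on the rim with 4 to 15 N and drawn along x rolls it
- pointer_tip (a point): The small dark pointer that runs in the slot of the scale strip on the unit's top, along the unit's x (60 mm of travel, at y 40 mm). Driven by the thumbwheel only; axes as the unit
- tab_mark (a point): The set tab, a small steel tab 5 mm wide (along x) beside the scale slot at y 46 mm; this point is its middle along x, axes as the unit. The pointer must stand level with it: same x in the unit's frame. Its place along the scale varies; it cannot be moved; the pointer starts on the robot's side of it
- port (a point): Centre of the mouth of the round port in the unit's top, 55 mm above the bench, 10 mm wide, 34 mm deep, at x 35, y -45 mm of the unit
- stand: Wooden probe stand, fixed, 60 x 60 x 45 mm, with a hole 10.5 mm wide and 37 mm deep in the middle of its top. Origin: centre of its underside
- probe: Test probe standing in the stand: steel pin 7 mm thick and 32 mm long below a round black handle 18 mm thick and 58 mm long (90 mm in all), 50 g. Origin: the pin's lower end, on the axis; z points up the handle. The handle's lower end is the shoulder that rests on the stand (and on the unit when fully home)
- watch1: Steel diver's watch without strap: round case 46 mm across, 13 high, with a solid link 24 wide and 8 high at either end, 75 mm over all along x. Crown at one corner, clear of a grip across the case (along y). Origin: centre of underside; x along the links, z out of the dial (face up at the start). 120 g. May be absent
- watch2: A watch like watch1. May be absent
- watch3: A watch like watch1. May be absent
- oil_can: Red can, 56 mm across, 130 mm tall, standing; leave it. Origin: centre of its underside
- parts_tin: Small aluminium tin, 64 mm across, 30 mm high, open on top; leave it. Origin: centre of its underside
- driver: Screwdriver with a red handle lying on the bench; leave it. Origin: on its underside, about the middle
Not all that is in view belongs to the job. Leave any red look-alike of the watch3 alone. Leave any purple look-alike of the probe alone.

How it is judged:
By the outcome, as a careful person would: the job done as asked, in the order asked, and still so for the second after the job is handed in, with the robot touching nothing.
Of watch1, watch2, watch3 only 2 to 3 are there at a start; the rules pass over those that are not, and their reading is None.
At some moment in a run one of watch1, watch2, watch3 may be knocked a few centimetres aside while the robot is not near it.
It also fails if it takes over 208 s, if anything falls off the work surface, if the arm or the gripper's body presses on something with over 40 N, if the wrist force passes 120 N, or if a joint passes its speed limit or range.

ROBOT

A 6-joint arm with a two-finger parallel gripper is mounted at the origin on the work surface. World frame = base frame: x ahead of the robot, y to its left, z up, the work surface at z = 0. Lengths are in mm, angles in rad, forces in N, time in s.
With the tool pointing down it reaches from about 300 to 875 mm from the base axis. Payload 6.4 kg.
Tool frame: the origin (TCP) lies at the very end of the fingers, on their centre line; the grasp point (between the pads) lies 19 mm behind it; z points along the fingers, y is the line along which they close (so a half turn about z gives the same grasp; the last joint's range is limited). The gripper opens to 85 mm and grips with 20 to 120 N. Pads are 22 mm wide; open, the fingers measure 114 mm over their backs; the gripper's body (76 mm by 85 mm) begins 54 mm behind the grasp point. The pads swing forward as they close: fully open they stand 13 mm farther back than shut.
Start: joints at [-1.366, 0.181, 1.607, -0, 1.354, -0.206], TCP at [229.639, -527.169, 231.288] pointing down, gripper open.
Joint ranges: [-2.99, 2.99], [-0.89, 2.07], [0.3, 2.58], [-1.14, 4.28], [0, 2.63], [-3.12, 3.12]. Speed limits (rad/s): [2.57, 2.57, 3.01, 3.14, 3.14, 3.14].

INTERFACE

Orientations are given as a 3x3 rotation matrix whose columns are the frame's x, y, z axes.
In Python, from workcell import arm, viewer gives the robot as it stands.
- The arm moves only by the tool step_arm, never from a script. Its argument "motion" is one flat list of numbers, 5 for each row, row after row: the shift along the tool's x, y, z in cm, then the turn about the tool's z in degrees, then the finger opening in cm, from 0 to 8.54. A call has 1 to 8 rows; each row shifts and turns the commanded pose from where the row before left it, along the tool's axes as they then stand; what a row does not reach is not made up. A row lasts 1/12 s, in which the tool goes at most 41.7 mm and 7.16 degrees, less where a joint would pass 70% of its speed; a pose out of reach is approached as far as the arm can. A call with a gripper value outside its range is refused whole. The fingers move at their own pace and stop on an object; "grip_force" is the grip in N (left out, the last holds). Time passes only in rows, so rows that do not move let the fingers close. It gives the time, the measured TCP pose, the force, the opening and the grip force at its end, in the units of the state.
- arm.get_obs(): the state, without advancing time (a new reading comes with each control period).
- viewer.camera(name): name is "side" or "top" or "wrist"; returns a dict with "pixels" (420x560x3 uint8, red, green, blue), "fx", "fy", "cx", "cy" (pixels), "cam_to_world" (4x4, takes a point from camera to world coordinates). Camera axes: x right, y down, z forward; pixel columns grow to the right and rows downward; lengths in mm; the calibration is good to about 2 mm. A picture is of the moment at which its call begins. There is no depth.
- arm.hand_in(): hands the job in; it is judged then, once.
The state is a dict: "t": time; "joint_positions": joint angles; "qvel": joint speeds; "joint_torque": joint torques, N m; "tcp_pos": TCP position; "ee_rot": TCP orientation; "ft_force": force on the tool from outside, world axes, zero at the start; "ft_torque": the same for the moment, N m; "gripper_width": finger opening in mm; "grip_force": force on a finger pad.
Only numpy, scipy, OpenCV 4.12 (cv2) and the standard library are available. Lean on these libraries where they do the work, as an engineer would, in place of code of your own. Each camera call takes 0.05 s, during which the arm holds its last target. There are 200 camera calls.

## Working session

There is one attempt and no reset: what is moved stays moved. The work goes in short steps, Python scripts to look and compute and a tool call to move; the robot and the scene stay as the last step left them, time stands still between calls to the robot, and variables do not carry over. Pictures are saved under pics/ and viewed, at most 14 in all, crops included, and the job is handed in when it is done.

Besides the shell and the picture viewer there is one more tool, called after ">>>" as name(argument=value, ...) on one line, values as JSON. step_arm: Moves the arm, as the interface text tells. Its arguments: {"type":"object","properties":{"motion":{"type":"array"},"grip_force":{"type":"number"}},"required":["motion"]}

```bash
ls; mkdir -p pics
cat > h.py <<'E'
import numpy as np, cv2, json
from workcell import arm, viewer
def shot(n,name):
    c=viewer.camera(n); cv2.imwrite(f'pics/{name}.png',cv2.cvtColor(c['pixels'],cv2.COLOR_RGB2BGR))
    np.savez(f'pics/{name}.npz',**{k:np.array(v) for k,v in c.items()}); return c
def load(name): return dict(np.load(f'pics/{name}.npz'))
def ray(c,u,v):
    T=np.array(c['cam_to_world']); d=T[:3,:3]@np.array([(u-c['cx'])/c['fx'],(v-c['cy'])/c['fy'],1]); return T[:3,3],d
def onz(c,u,v,z):
    o,d=ray(c,u,v); return (o+d*(z-o[2])/d[2]).round(1)
def tri(*obs):
    A=np.zeros((3,3));b=np.zeros(3)
    for c,u,v in obs:
        o,d=ray(c,u,v); d=d/np.linalg.norm(d); P=np.eye(3)-np.outer(d,d); A+=P;b+=P@o
    p=np.linalg.solve(A,b)
    return p.round(1),[np.linalg.norm(np.cross(p-ray(c,u,v)[0],ray(c,u,v)[1]/np.linalg.norm(ray(c,u,v)[1]))).round(1) for c,u,v in obs]
def proj(c,p):
    T=np.linalg.inv(np.array(c['cam_to_world'])); q=T[:3,:3]@np.array(p)+T[:3,3]; return (c['fx']*q[0]/q[2]+c['cx'],c['fy']*q[1]/q[2]+c['cy'])
E
python3 - <<'E'
from h import *
for n in ['top','side','wrist']:
    c=shot(n,n+'0'); print(n,c['fx'],np.array(c['cam_to_world']).round(2).tolist())
a=[cv2.imread(f'pics/{n}0.png') for n in ['top','side']]
print(arm.get_obs()['ee_rot'])
E
```

```text
pics
top 501.32935197048414 [[0.07, -0.97, 0.22, 226.82], [-1.0, -0.07, 0.01, -14.7], [0.0, -0.22, -0.98, 1510.51], [0.0, 0.0, 0.0, 1.0]]
side 417.7517318232104 [[1.0, 0.01, 0.01, 514.14], [-0.0, -0.63, 0.78, -750.83], [0.02, -0.78, -0.63, 708.13], [0.0, 0.0, 0.0, 1.0]]
wrist 298.91109361849266 [[0.4, -0.87, -0.29, 304.7], [-0.92, -0.38, -0.13, -494.19], [-0.0, 0.32, -0.95, 373.68], [0.0, 0.0, 0.0, 1.0]]
[[ 9.16809307e-01  3.99325190e-01 -2.94580925e-04]
 [ 3.99325194e-01 -9.16808285e-01  1.39943179e-03]
 [ 2.88754130e-04 -1.40064567e-03 -9.99998977e-01]]
```

View pics/top0.png

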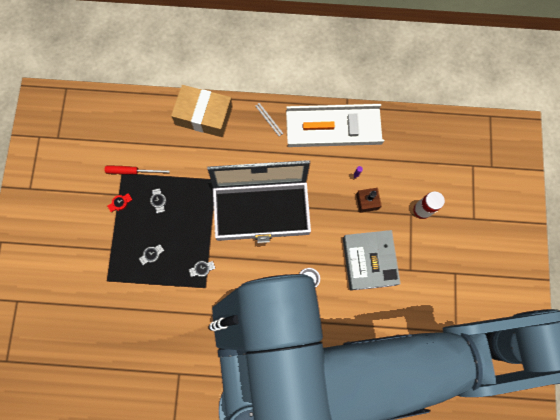

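View pics/side0.png

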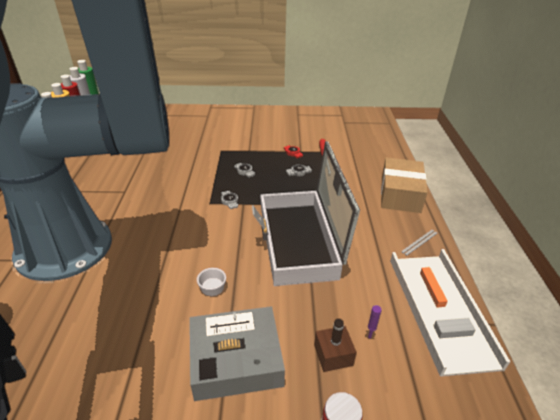

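Top view: three steel watches at (158,200), (151,254) and (203,268), with the red look-alike at (119,202). The black probe is in the stand at (372,195) and the purple look-alike at (358,172). The steel watches and the black probe in the wooden stand fit the description. I'll confirm this in one crop and measure roughly.

Run:
```python
from h import *
t,s=load('top0'),load('side0')
im=cv2.imread('pics/top0.png')
a=cv2.resize(im[185:285,100:220],None,fx=3.3,fy=3.3,interpolation=cv2.INTER_CUBIC);b=cv2.resize(im[160:290,335:450],(int(115*330/130),330),interpolation=cv2.INTER_CUBIC)
im2=cv2.imread('pics/side0.png'); c=cv2.resize(im2[140:215,205:345],None,fx=2.4,fy=2.4,interpolation=cv2.INTER_CUBIC); d=cv2.resize(im2[290:420,180:400],(290,180),interpolation=cv2.INTER_CUBIC)
W=np.zeros((520,700,3),np.uint8)
for q,x,y in((a,0,0),(b,400,0),(c,0,335),(d,345,335)): W[y:y+q.shape[0],x:x+q.shape[1]]=q[:520-y]
cv2.imwrite('pics/crop0.png',W)
p=t['pixels'].astype(int)
m=((p.min(2)>95)&(p.max(2)-p.min(2)<40)).astype(np.uint8); m[:, :108]=0
roi=np.zeros_like(m); roi[183:288,108:215]=1; m*=roi
m=cv2.morphologyEx(m,cv2.MORPH_CLOSE,np.ones((7,7)))
n,l,st,ce=cv2.connectedComponentsWithStats(m)
for i in range(1,n):
    if 60<st[i,4]<700:
        v,u=np.nonzero(l==i); w=np.array([onz(t,x,y,6)[:2] for x,y in zip(u,v)])
        r=cv2.minAreaRect(w.astype(np.float32)); C=np.cov(w.T); e=np.linalg.eigh(C); ax=e[1][:,1]
        print(ce[i].round(1),st[i,4],w.mean(0).round(1),'rect',np.round(r[0],1),np.round(r[1]),'axis',np.degrees(np.arctan2(ax[1],ax[0])).round(1))
for n_,a_,b_ in [('w',(158,200),(299,170)),('w2',(151,254),(244,170)),('w3',(203,268),(230,199)),('probe',(375,193),(338,323)),('stand',(369,200),(335,345)),('tin',(310,277),(212,281)),('can',(433,201),(343,405))]:
    print(n_,tri((t,*a_),(s,*b_)))
```

```text
[157.7 200.3] 271 [585.  353.9] rect [584.6 354.7] [74. 47.] axis -158.8
[150.7 254. ] 280 [417.2 355.3] rect [417.8 354.6] [46. 77.] axis 128.6
[201.3 268.4] 283 [384.5 198.7] rect [384.4 198.1] [45. 75.] axis 113.6
w (array([588.7, 354. ,   3.9]), [np.float64(2.0), np.float64(2.0)])
w2 (array([418.5, 355.9,   0.7]), [np.float64(0.5), np.float64(0.5)])
w3 (array([388. , 194.1,   7. ]), [np.float64(2.1), np.float64(2.1)])
probe (array([ 628.3, -296.9,  102.9]), [np.float64(0.4), np.float64(0.4)])
stand (array([ 628.2, -293.5,   30.8]), [np.float64(3.0), np.float64(3.0)])
tin (array([ 379.9, -127.2,   21.9]), [np.float64(0.1), np.float64(0.1)])
can (array([ 612.2, -457.4,  127.4]), [np.float64(3.1), np.float64(3.1)])
```

View pics/crop0.png

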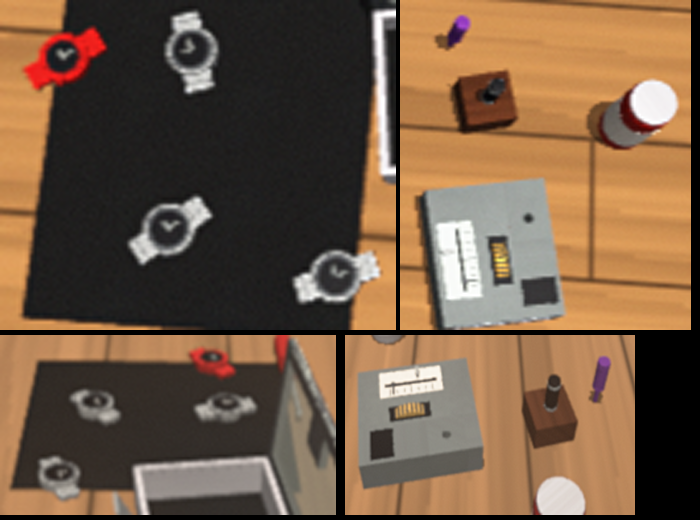

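The crop confirms it: three steel watches with one red decoy, a black probe in the wooden stand with a purple decoy beside it. Next I turn the tool to yaw 180° and go above the chamber with the wrist camera.

>>> step_arm(motion=[0,0,-1.8,-7.1,8.5,0,0,-1.8,-7.1,8.5,0,0,-1.8,-7.1,8.5,0,0,-1.8,-7.1,8.5,0,0,-1.8,-7.1,8.5,0,0,-1.8,-7.1,8.5,0,0,-1.8,-7.1,8.5,0,0,-1.8,-7.1,8.5])

```text
t: 0.82
tcp_pos: [229.6, -526.9, 375.8]
ee_rot: [[0.162, 0.987, -0.0], [0.987, -0.162, 0.001], [0.001, -0.0, -1.0]]
ft_force: [-0.0, -0.3, -0.1]
gripper_width: 85.1
grip_force: 0.0
```

>>> step_arm(motion=[0,0,0,-7.1,8.5,0,0,0,-7.1,8.5,0,0,0,-7.1,8.5,0,0,0,-7.1,8.5,0,0,0,-7.1,8.5,0,0,0,-7.1,8.5,0,0,0,-7.1,8.5,0,0,0,-7.1,8.5])

```text
t: 1.48
tcp_pos: [229.6, -527.0, 374.8]
ee_rot: [[-0.737, 0.676, -0.0], [0.676, 0.737, 0.001], [0.001, 0.0, -1.0]]
ft_force: [-0.0, 0.2, 0.8]
gripper_width: 85.2
grip_force: 0.0
```

>>> step_arm(motion=[0,0,0,-7.1,8.5,0,0,0,-7.1,8.5,0,0,0,-7.1,8.5,0,0,0,-7.1,8.5,0,0,0,-7.1,8.5,0,0,0,-7.1,8.5,0,0,0,0,8.5,0,0,0,0,8.5])

```text
t: 2.15
tcp_pos: [229.6, -527.0, 375.0]
ee_rot: [[-1.0, 0.008, -0.0], [0.008, 1.0, 0.001], [0.0, 0.001, -1.0]]
ft_force: [-0.2, 0.8, -0.4]
gripper_width: 85.2
grip_force: 0.0
```

>>> step_arm(motion=[-0.9,2.3,0,0,8.5,-0.9,2.3,0,0,8.5,-0.9,2.3,0,0,8.5,-0.9,2.3,0,0,8.5,-0.9,2.3,0,0,8.5,-0.9,2.3,0,0,8.5,-0.9,2.3,0,0,8.5,-0.9,2.3,0,0,8.5])

```text
t: 2.82
tcp_pos: [302.7, -342.3, 375.2]
ee_rot: [[-1.0, 0.009, 0.0], [0.009, 1.0, -0.0], [-0.0, -0.0, -1.0]]
ft_force: [0.0, -0.2, 0.6]
gripper_width: 84.9
grip_force: 0.0
```

>>> step_arm(motion=[-0.9,2.3,0,0,8.5,-0.9,2.3,0,0,8.5,-0.9,2.3,0,0,8.5,-0.9,2.3,0,0,8.5,-0.9,2.3,0,0,8.5,-0.9,2.3,0,0,8.5,-0.9,2.3,0,0,8.5,-0.9,2.3,0,0,8.5])

```text
t: 3.48
tcp_pos: [375.5, -158.7, 375.4]
ee_rot: [[-1.0, 0.009, 0.0], [0.009, 1.0, -0.0], [-0.0, -0.0, -1.0]]
ft_force: [0.2, -0.6, -0.0]
gripper_width: 85.0
grip_force: 0.0
```

>>> step_arm(motion=[-0.9,2.3,0,0,8.5,-0.9,2.3,0,0,8.5,-0.9,2.3,0,0,8.5,-0.9,2.3,0,0,8.5,-0.9,2.3,0,0,8.5,-0.9,2.3,0,0,8.5,-0.9,2.3,0,0,8.5,-0.9,2.3,0,0,8.5])

```text
t: 4.15
tcp_pos: [448.4, 25.1, 375.4]
ee_rot: [[-1.0, 0.009, 0.0], [0.009, 1.0, -0.0], [-0.0, -0.0, -1.0]]
ft_force: [-0.3, -0.0, 0.8]
gripper_width: 85.1
grip_force: 0.0
```

```bash
cat >> h.py <<'E'
def st():
    o=arm.get_obs(); R=np.array(o['ee_rot']); print('t',round(o['t'],2),'tcp',np.round(o['tcp_pos'],1),'yaw',np.degrees(np.arctan2(R[1,0],R[0,0])).round(1),'tilt',np.round(R[:2,2],3),'F',np.round(o['ft_force'],1),'w',round(o['gripper_width'],1),'q',np.round(o['joint_positions'],2)); return o
def go(x,y,z,yaw=None):
    """shift in tool axes in cm to get to target: turn first, then shift"""
    o=arm.get_obs(); R=np.array(o['ee_rot']); p=np.array(o['tcp_pos']); y0=np.degrees(np.arctan2(R[1,0],R[0,0]))
    yaw=y0 if yaw is None else yaw; c,s=np.cos(np.radians(yaw)),np.sin(np.radians(yaw)); d=(np.array([x,y,z])-p)/10
    print('turn',round((y0-yaw+180)%360-180,1),'shift',np.round([d[0]*c+d[1]*s,d[0]*s-d[1]*c,-d[2]],2))
E
python3 - <<'E'
from h import *
st(); shot('wrist','w1')
E
```

```text
t 4.15 tcp [448.4  25.1 375.4] yaw 179.5 tilt [ 0. -0.] F [-0.3 -0.   0.8] w 85.1 q [-0.21 -0.2   1.7  -0.    1.64 -1.77]
```

View pics/w1.png

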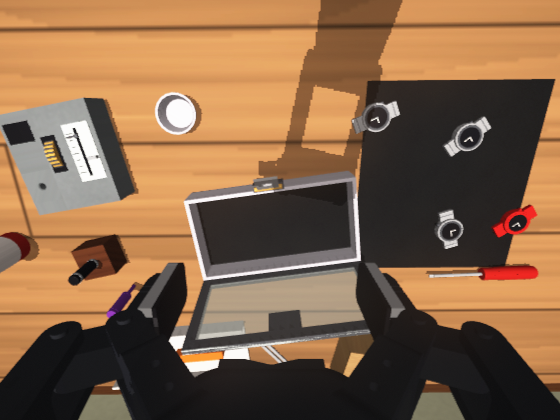

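Wrist view: chamber rim corners are near (186,200), (354,174), (359,262) and (205,279). The watches are at (377,117), (469,136) and (450,229), red one at (516,222). The unit's wheel is at (53,153), the port at (43,187), and the probe at (82,272).

Run:
```python
from h import *
c=load('w1'); t=load('top0'); im=c['pixels']
g=cv2.cvtColor(im,cv2.COLOR_RGB2GRAY)
# inner opening: dark blob
m=(g<60).astype(np.uint8)
n,l,s,ce=cv2.connectedComponentsWithStats(m)
i=l[230,270]; print(s[i])
k=max(cv2.findContours((l==i).astype(np.uint8),0,2)[0],key=cv2.contourArea)
q=cv2.approxPolyDP(k,8,True)[:,0]; print('dark poly',q.tolist())
for u,v in q: print('floor',onz(c,u,v,6),'rim',onz(c,u,v,50))
for u,v in [(186,200),(354,174),(359,262),(205,279)]: print('rim',(u,v),onz(c,u,v,50))
# watches
p=im.astype(int); m=((p.min(2)>85)&(p.max(2)-p.min(2)<45)).astype(np.uint8); r=np.zeros_like(m); r[82:258,350:520]=1; m*=r
m=cv2.morphologyEx(m,cv2.MORPH_CLOSE,np.ones((9,9)))
n,l,s,ce=cv2.connectedComponentsWithStats(m)
for i in range(1,n):
    if s[i,4]>300 and s[i,2]<60:
        v,u=np.nonzero(l==i); w=np.array([onz(c,x,y,8)[:2] for x,y in zip(u,v)]).astype(np.float32)
        rr=cv2.minAreaRect(w); ax=np.linalg.eigh(np.cov(w.T))[1][:,1]
        print(ce[i].round(1),w.mean(0),np.round(rr[0],1),np.round(rr[1]),round(rr[2],1),np.degrees(np.arctan2(ax[1],ax[0])).round(1))
```

```text
[ 197  183  153   82 9260]
dark poly [[346, 184], [197, 203], [211, 264], [349, 246]]
floor [500.4 157.1   6. ] rim [489.  145.9  50. ]
floor [ 533.3 -109.1    6. ] rim [519.1 -97.5  50. ]
floor [657.6 -92.8   6. ] rim [632.7 -82.6  50. ]
floor [621.5 171.4   6. ] rim [599.7 158.9  50. ]
rim (186, 200) [ 513.7 -115.1   50. ]
rim (354, 174) [472.6 157.5  50. ]
rim (359, 262) [631.  178.8  50. ]
rim (205, 279) [663.1 -95.7  50. ]
[376.2 117.5] [387.99008 198.08066] [387.9 197.3] [46. 76.] 22.6 114.4
[467.4 136.8] [420.45135 353.8615 ] [420.9 353.4] [48. 77.] 21.6 128.0
[354.2 221.6] [572.2725  176.82979] [562.1 177.6] [166.  19.] 4.5 -173.7
[449.  228.9] [587.3334  353.11465] [587.8 355.3] [77. 48.] 3.7 -159.3
```

Run:
```python
import cv2
im=cv2.imread('pics/w1.png')
cv2.imwrite('pics/crop1.png',cv2.resize(im[160:360,170:380],None,fx=3,fy=3,interpolation=cv2.INTER_CUBIC)[:600])
```

```text
(no output)
```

View pics/crop1.png

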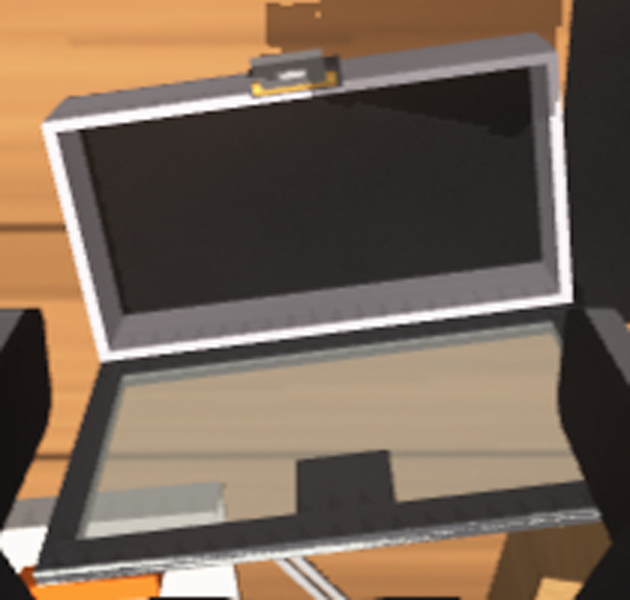

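Chamber centre is about (570,31), yaw 7.7°. First watch: the one at (388,198), with its axis at 114°.

>>> step_arm(motion=[0,0,0,7,6.5,0,0,0,7,6.5,0,0,0,7,6.5,0,0,0,7,6.5,0,0,0,7,6.5,0,0,0,7,6.5,0,0,0,7,6.5,0,0,0,7,6.5])

```text
t: 4.87
tcp_pos: [448.0, 23.7, 375.2]
ee_rot: [[-0.547, 0.837, -0.0], [0.837, 0.547, -0.0], [0.0, -0.0, -1.0]]
ft_force: [0.2, 0.3, 0.8]
gripper_width: 65.0
grip_force: 0.0
```

>>> step_arm(motion=[0,0,0,7,6.5,0,0,0,2,6.5,0,0,0,0,6.5,1.8,0.2,2.2,0,6.5,1.8,0.2,2.2,0,6.5,1.8,0.2,2.2,0,6.5,1.8,0.2,2.2,0,6.5,1.8,0.2,2.2,0,6.5])

```text
t: 5.53
tcp_pos: [419.2, 110.4, 264.4]
ee_rot: [[-0.417, 0.909, 0.0], [0.909, 0.417, 0.0], [-0.0, 0.0, -1.0]]
ft_force: [0.8, 0.7, -0.5]
gripper_width: 65.1
grip_force: 0.0
```

>>> step_arm(motion=[1.8,0.2,2.2,0,6.5,1.8,0.2,2.2,0,6.5,1.8,0.2,2.2,0,6.5,1.8,0.2,2.2,0,6.5,1.8,0.2,2.2,0,6.5,0,0,0,0,6.5,0,0,0,0,6.5])

```text
t: 6.12
tcp_pos: [389.8, 195.8, 154.3]
ee_rot: [[-0.42, 0.908, -0.003], [0.908, 0.42, -0.001], [0.0, -0.003, -1.0]]
ft_force: [0.4, -0.7, -0.1]
gripper_width: 65.2
grip_force: 0.0
```

```bash
cat >> h.py <<'E'
def watches(c,z=8,mn=300,rmin=0.25):
    p=c['pixels'].astype(int); m=((p.min(2)>85)&(p.max(2)-p.min(2)<45)).astype(np.uint8)
    m=cv2.morphologyEx(m,cv2.MORPH_CLOSE,np.ones((9,9)))
    n,l,s,ce=cv2.connectedComponentsWithStats(m)
    for i in range(1,n):
        if s[i,4]<mn: continue
        k=max(cv2.findContours((l==i).astype(np.uint8),0,2)[0],key=cv2.contourArea)[:,0]
        w=np.array([onz(c,x,y,z)[:2] for x,y in k]).astype(np.float32)
        rr=cv2.minAreaRect(w)
        if not(35<min(rr[1])<60 and 65<max(rr[1])<90): continue
        v,u=np.nonzero(l==i); ax=np.linalg.eigh(np.cov(np.array([onz(c,x,y,z)[:2] for x,y in zip(u,v)]).T))[1][:,1]
        print('watch',ce[i].round(),'c',np.round(rr[0],1),'sz',np.round(rr[1]),'rectang',round(rr[2],1),'axis',(np.degrees(np.arctan2(ax[1],ax[0]))%180).round(1))
E
python3 - <<'E'
from h import *
st(); c=shot('wrist','w2'); watches(c); t=shot('top','t2'); print('top'); watches(t,6,100); go(388,198,1.5,114.4)
E
```

```text
t 6.12 tcp [389.8 195.8 154.3] yaw 114.8 tilt [-0.003 -0.001] F [ 0.4 -0.7 -0.1] w 65.2 q [ 0.19 -0.05  2.01 -0.    1.18 -0.24]
watch [378.  45.] c [421.3 351.7] sz [49. 72.] rectang 23.7 axis 131.2
watch [524. 129.] c [582.1 347.2] sz [69. 48.] rectang 36.5 axis 16.0
watch [269. 186.] c [387.  197.4] sz [46. 75.] rectang 24.8 axis 113.2
watch [406. 398.] c [667.3  20.6] sz [53. 87.] rectang 13.2 axis 120.7
top
watch [158. 200.] c [584.7 354.5] sz [74. 46.] rectang 6.7 axis 21.4
turn 0.3 shift [ 0.4  -0.26 15.49]
```

>>> step_arm(motion=[0.1,-0.1,2.5,0,6.5,0.1,-0.1,2.5,0,6.5,0.1,0,2.5,0,6.5,0,0,2.5,0,6.5,0,0,2.5,0,6.5,0,0,1.8,0,6.5,0,0,0.95,0,6.5,0,0,0,0,6.5], grip_force=30)

```text
t: 6.88
tcp_pos: [388.0, 196.8, 2.1]
ee_rot: [[-0.417, 0.909, -0.002], [0.909, 0.417, -0.0], [0.0, -0.002, -1.0]]
ft_force: [-1.3, -0.6, -0.3]
gripper_width: 65.1
grip_force: 0.0
```

>>> step_arm(motion=[0,0,0,0,3,0,0,0,0,3,0,0,0,0,3,0,0,0,0,3,0,0,0,0,3,0,0,0,0,3], grip_force=30)

```text
t: 7.38
tcp_pos: [389.6, 197.7, 4.4]
ee_rot: [[-0.419, 0.908, 0.003], [0.908, 0.419, 0.0], [-0.001, 0.003, -1.0]]
ft_force: [-0.2, -2.9, 8.4]
gripper_width: 44.3
grip_force: 30.9
```

Run:
```python
from h import *
st(); go(558.6,115.2,120,187.7); c=shot('wrist','w3')
```

```text
t 7.38 tcp [389.6 197.7   4.4] yaw 114.8 tilt [0.003 0.   ] F [-0.2 -2.9  8.4] w 44.3 q [ 0.2   0.24  2.09 -0.    0.81 -0.23]
turn -72.9 shift [-15.65 -10.44 -11.56]
```

>>> step_arm(motion=[0,0,-2,0,3,0,0,-3,0,3,0,0,-3,0,3,0,0,-3,0,3,0,0,-1,-7,3,0,0,0,-7,3,0,0,0,-7,3,0,0,0,-7,3])

```text
t: 8.1
tcp_pos: [388.4, 197.8, 124.0]
ee_rot: [[-0.8, 0.6, 0.002], [0.6, 0.8, 0.001], [-0.001, 0.002, -1.0]]
ft_force: [-0.3, -1.0, -1.4]
gripper_width: 44.1
grip_force: 31.5
```

>>> step_arm(motion=[0,0,0,-7,3,0,0,0,-7,3,0,0,0,-7,3,0,0,0,-7,3,0,0,0,-7,3,0,0,0,-7,3,0,0,0,-3,3,0,0,0,0,3])

```text
t: 8.77
tcp_pos: [388.1, 197.7, 123.4]
ee_rot: [[-0.991, -0.137, 0.001], [-0.137, 0.991, 0.0], [-0.001, 0.0, -1.0]]
ft_force: [0.7, -0.1, -1.1]
gripper_width: 44.3
grip_force: 31.4
```

>>> step_arm(motion=[-2,-1.3,0,0,3,-2,-1.3,0,0,3,-2,-1.3,0,0,3,-2,-1.3,0,0,3,-2,-1.3,0,0,3,-2,-1.3,0,0,3,-2,-1.3,0,0,3,-2,-1.3,0,0,3])

```text
t: 9.43
tcp_pos: [561.5, 115.5, 123.1]
ee_rot: [[-0.991, -0.132, 0.0], [-0.132, 0.991, 0.0], [-0.0, 0.0, -1.0]]
ft_force: [-0.1, -0.2, -2.3]
gripper_width: 44.0
grip_force: 31.4
```

Run:
```python
from h import *
st(); go(558.6,115.2,11,187.7); c=shot('wrist','w3')
```

```text
t 9.43 tcp [561.5 115.5 123.1] yaw -172.4 tilt [0. 0.] F [-0.1 -0.2 -2.3] w 44.0 q [-0.    0.3   1.7   0.    1.14 -1.71]
turn -0.1 shift [ 0.29  0.   11.21]
```

View pics/w3.png

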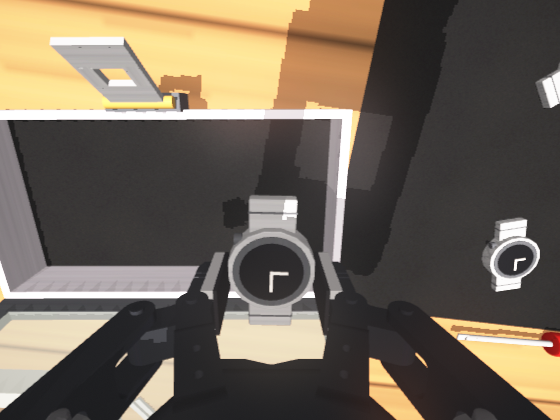

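The watch is held square over the chamber's +y end, and the rim is clear. I lower it.

>>> step_arm(motion=[0.4,-0.2,1,0,3,0.3,-0.2,2,0,3,0,0,2.5,0,3,0,0,2.5,0,3,0,0,1.5,0,3,0,0,1,0,3,0,0,0.5,0,3,0,0,0.2,0,3])

```text
t: 10.15
tcp_pos: [552.9, 111.5, 10.5]
ee_rot: [[-0.991, -0.134, -0.002], [-0.134, 0.991, 0.0], [0.002, 0.0, -1.0]]
ft_force: [-5.0, -1.0, 8.5]
gripper_width: 44.2
grip_force: 32.2
```

>>> step_arm(motion=[0,0,0,0,3,0,0,0,0,4.8,0,0,0,0,5.4,0,0,0,0,5.4,0,0,-1,0,5.4,0,0,-2.5,0,5.4,0,0,-3,0,5.4,0,0,-3,0,5.4])

```text
t: 10.82
tcp_pos: [553.7, 111.1, 107.3]
ee_rot: [[-0.991, -0.134, -0.001], [-0.134, 0.991, 0.0], [0.001, 0.0, -1.0]]
ft_force: [1.3, 1.1, 0.6]
gripper_width: 53.8
grip_force: 0.0
```

Run:
```python
from h import *
st(); c=shot('wrist','w4'); t=shot('top','t4'); watches(c); print('top'); watches(t,6,100);go(420,353.8,30,127.5)
```

```text
t 10.82 tcp [553.7 111.1 107.3] yaw -172.3 tilt [-0.001  0.   ] F [1.3 1.1 0.6] w 53.8 q [-0.01  0.3   1.73  0.    1.11 -1.72]
watch [271. 204.] c [555.7 111.5] sz [77. 48.] rectang 7.8 axis 7.0
watch [523. 270.] c [585.1 352.6] sz [83. 55.] rectang 36.6 axis 24.4
top
watch [158. 200.] c [584.7 354.5] sz [74. 46.] rectang 6.7 axis 21.4
watch [151. 254.] c [417.4 354.4] sz [46. 76.] rectang 19.7 axis 129.3
turn 60.2 shift [27.68  3.78  8.25]
```

View pics/w4.png

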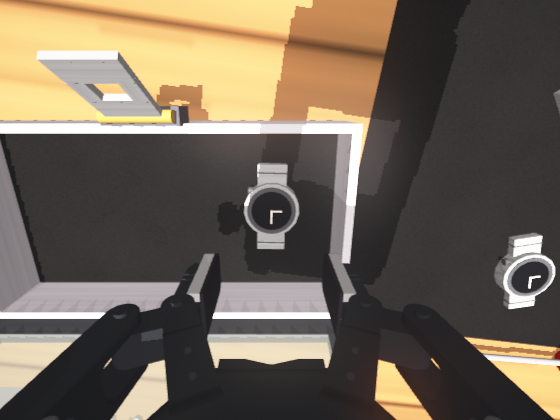

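The first watch lies flat in the chamber at (556,112). Next is the watch at (419,354).

>>> step_arm(motion=[0,0,0,7,6.5,0,0,0,7,6.5,0,0,0,7,6.5,0,0,0,7,6.5,0,0,0,7,6.5,0,0,0,7,6.5,0,0,0,7,6.5,0,0,0,7,6.5])

```text
t: 11.58
tcp_pos: [554.0, 111.1, 106.0]
ee_rot: [[-0.661, 0.75, 0.0], [0.75, 0.661, 0.0], [-0.0, 0.0, -1.0]]
ft_force: [-0.7, 0.2, 0.4]
gripper_width: 65.0
grip_force: 0.0
```

>>> step_arm(motion=[0,0,0,4,6.5,0,0,0,0,6.5,2.8,0.4,0,0,6.5,2.8,0.4,0,0,6.5,2.8,0.4,0,0,6.5,2.8,0.4,0,0,6.5,2.8,0.4,0,0,6.5,2.8,0.4,0,0,6.5])

```text
t: 12.25
tcp_pos: [469.5, 259.7, 106.0]
ee_rot: [[-0.614, 0.789, 0.0], [0.789, 0.614, 0.0], [-0.0, 0.0, -1.0]]
ft_force: [-0.4, -0.4, -0.2]
gripper_width: 65.4
grip_force: 0.0
```

>>> step_arm(motion=[2.8,0.4,0,0,6.5,2.8,0.4,0,0,6.5,2.8,0.4,0,0,6.5,2.5,0.2,0,0,6.5,0,0,0,0,6.5,0,0,0,0,6.5])

```text
t: 12.75
tcp_pos: [413.8, 354.3, 105.9]
ee_rot: [[-0.616, 0.788, 0.0], [0.788, 0.616, -0.0], [-0.0, 0.0, -1.0]]
ft_force: [0.2, -0.3, -0.7]
gripper_width: 64.9
grip_force: 0.0
```

Run:
```python
from h import *
st(); c=shot('wrist','w5'); t=shot('top','t5'); watches(c); print('top'); watches(t,6,100);go(420,353.8,5,127.5)
```

```text
t 12.75 tcp [413.8 354.3 105.9] yaw 128.0 tilt [ 0. -0.] F [ 0.2 -0.3 -0.7] w 64.9 q [ 0.49  0.26  1.78 -0.    1.09 -0.17]
watch [275. 207.] c [419.1 354. ] sz [46. 76.] rectang 37.9 axis 129.5
top
watch [158. 200.] c [584.7 354.5] sz [74. 46.] rectang 6.9 axis 21.0
turn 0.3 shift [-0.25  0.45 10.09]
```

>>> step_arm(motion=[-0.2,0.2,1.5,0,6.5,-0.15,0.2,2,0,6.5,0,0,2,0,6.5,0,0,2,0,6.5,0,0,1.5,0,6.5,0,0,1.1,0,6.5,0,0,0,0,5.5,0,0,0,0,3])

```text
t: 13.52
tcp_pos: [420.2, 352.4, 4.6]
ee_rot: [[-0.611, 0.791, -0.001], [0.791, 0.611, -0.001], [0.0, -0.001, -1.0]]
ft_force: [-5.1, -3.9, 9.2]
gripper_width: 44.2
grip_force: 26.7
```

>>> step_arm(motion=[0,0,0,0,3,0,0,0,0,3,0,0,0,0,3,0,0,0,0,3,0,0,-2,0,3,0,0,-3,0,3,0,0,-3.5,0,3,0,0,-3.5,0,3])

```text
t: 14.18
tcp_pos: [419.2, 352.9, 125.9]
ee_rot: [[-0.612, 0.791, -0.001], [0.791, 0.612, -0.001], [0.0, -0.001, -1.0]]
ft_force: [1.6, 0.9, -1.1]
gripper_width: 43.8
grip_force: 31.0
```

>>> step_arm(motion=[0,0,0,-7,3,0,0,0,-7,3,0,0,0,-7,3,0,0,0,-7,3,0,0,0,-7,3,0,0,0,-7,3,0,0,0,-7,3,0,0,0,-7,3])

```text
t: 14.85
tcp_pos: [419.8, 353.3, 125.1]
ee_rot: [[-0.997, -0.071, 0.0], [-0.071, 0.997, 0.0], [-0.0, 0.0, -1.0]]
ft_force: [0.6, -0.6, -0.5]
gripper_width: 44.0
grip_force: 31.0
```

>>> step_arm(motion=[0,0,0,-4,3,0,0,0,0,3,-1,-3.4,0,0,3,-1,-3.4,0,0,3,-1,-3.4,0,0,3,-1,-3.4,0,0,3,-1,-3.4,0,0,3,-1,-3.4,0,0,3])

```text
t: 15.52
tcp_pos: [507.3, 157.6, 125.2]
ee_rot: [[-0.991, -0.132, 0.001], [-0.132, 0.991, 0.0], [-0.001, -0.0, -1.0]]
ft_force: [0.7, 0.7, -1.1]
gripper_width: 43.9
grip_force: 31.1
```

>>> step_arm(motion=[-1,-3.4,0,0,3,-1,-3.4,0,0,3,-1,-3.4,0,0,3,-0.8,-3.4,0,0,3,0,0,0,0,3,0,0,0,0,3])

```text
t: 16.02
tcp_pos: [563.4, 27.7, 125.0]
ee_rot: [[-0.992, -0.129, 0.0], [-0.129, 0.992, 0.0], [-0.0, -0.0, -1.0]]
ft_force: [-0.4, 0.4, -0.9]
gripper_width: 43.9
grip_force: 31.1
```

Run:
```python
from h import *
st(); c=shot('wrist','w6'); t=shot('top','t6'); watches(c); print('top'); watches(t,6,100);go(562,30,10.6,187.7)
```

```text
t 16.02 tcp [563.4  27.7 125. ] yaw -172.6 tilt [0. 0.] F [-0.4  0.4 -0.9] w 43.9 q [-0.16  0.27  1.72  0.    1.14 -1.86]
watch [365. 197.] c [555.3 114.1] sz [78. 50.] rectang 7.4 axis 7.7
top
watch [158. 200.] c [584.7 354.5] sz [74. 46.] rectang 6.9 axis 20.9
turn -0.0 shift [3.00e-02 1.00e-02 1.14e+01]
```

>>> step_arm(motion=[0,0,1,0,3,0,0,2.5,0,3,0,0,2.5,0,3,0,0,2.5,0,3,0,0,1.5,0,3,0,0,1,0,3,0,0,0.4,0,3,0,0,0,0,3])

```text
t: 16.78
tcp_pos: [562.3, 30.7, 10.4]
ee_rot: [[-0.991, -0.136, -0.001], [-0.136, 0.991, 0.0], [0.001, 0.0, -1.0]]
ft_force: [0.0, 0.6, -0.7]
gripper_width: 44.1
grip_force: 33.7
```

>>> step_arm(motion=[0,0,0,0,3,0,0,0,0,4.8,0,0,0,0,5.4,0,0,0,0,5.4,0,0,-1,0,5.4,0,0,-2.5,0,5.4,0,0,-3,0,5.4,0,0,-3,0,5.4])

```text
t: 17.45
tcp_pos: [562.2, 29.5, 107.1]
ee_rot: [[-0.991, -0.134, -0.001], [-0.134, 0.991, 0.0], [0.001, 0.0, -1.0]]
ft_force: [0.7, -1.1, 0.2]
gripper_width: 53.7
grip_force: 0.0
```

Run:
```python
from h import *
st(); c=shot('wrist','w7'); watches(c); t=shot('top','t7'); print('top'); watches(t,6,100);go(586,354,105,195)
```

```text
t 17.45 tcp [562.2  29.5 107.1] yaw -172.3 tilt [-0.001  0.   ] F [ 0.7 -1.1  0.2] w 53.7 q [-0.16  0.3   1.74  0.    1.11 -1.86]
watch [271. 201.] c [563.4  29.9] sz [78. 47.] rectang 9.5 axis 11.2
watch [369. 205.] c [555.3 113.9] sz [80. 49.] rectang 15.1 axis 7.5
watch [393. 400.] c [759.8 190.2] sz [65. 38.] rectang 45.4 axis 88.6
top
watch [158. 200.] c [584.7 354.5] sz [74. 46.] rectang 6.9 axis 20.9
turn -7.3 shift [-10.25  30.92   0.74]
```

The second watch is in at (563,30). Third watch: move along the chamber's y first, to keep clear of the lid.

>>> step_arm(motion=[0,3.2,0,0,6.5,0,3.2,0,0,6.5,0,3.2,0,0,6.5,0,3.2,0,0,6.5,0,3.2,0,0,6.5,0,3.2,0,0,6.5,0,3.2,0,0,6.5,0,3.2,0,0,6.5])

```text
t: 18.22
tcp_pos: [527.8, 284.5, 106.0]
ee_rot: [[-0.991, -0.134, 0.0], [-0.134, 0.991, 0.0], [-0.0, -0.0, -1.0]]
ft_force: [0.3, 0.2, 0.2]
gripper_width: 64.9
grip_force: 0.0
```

>>> step_arm(motion=[-2.2,2.1,0,0,6.5,-2.2,2.1,0,0,6.5,-2.3,2.1,0,0,6.5,0,0,0,-7,6.5,0,0,0,0,6.5,0,0,0,0,6.5])

```text
t: 18.72
tcp_pos: [585.6, 354.3, 105.2]
ee_rot: [[-0.968, -0.252, -0.001], [-0.252, 0.968, -0.001], [0.001, -0.0, -1.0]]
ft_force: [-0.4, -0.8, -0.3]
gripper_width: 64.8
grip_force: 0.0
```

Run:
```python
from h import *
st(); c=shot('wrist','w8'); watches(c); t=shot('top','t8'); print('top'); watches(t,6,100);go(586,354,5,195)
im=c['pixels'];cv2.imwrite('pics/crop8.png',cv2.cvtColor(im[120:320,180:380],cv2.COLOR_RGB2BGR))
```

```text
t 18.72 tcp [585.6 354.3 105.2] yaw -165.4 tilt [-0.001 -0.001] F [-0.4 -0.8 -0.3] w 64.8 q [ 0.37  0.54  1.4  -0.    1.2  -1.45]
watch [268. 204.] c [587.6 351.9] sz [76. 46.] rectang 16.4 axis 17.4
top
turn -0.5 shift [-4.000e-02  1.000e-02  1.006e+01]
```

View pics/crop8.png

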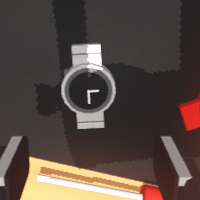

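>>> step_arm(motion=[-0.1,-0.2,1.5,-2,6.5,0,0,2,0,6.5,0,0,2,0,6.5,0,0,2,0,6.5,0,0,1.5,0,6.5,0,0,1,0,6.5,0,0,0,0,5.5,0,0,0,0,3])

```text
t: 19.48
tcp_pos: [587.5, 352.6, 5.8]
ee_rot: [[-0.958, -0.287, -0.001], [-0.287, 0.958, -0.0], [0.001, -0.0, -1.0]]
ft_force: [-3.8, -0.9, 4.3]
gripper_width: 44.4
grip_force: 24.5
```

>>> step_arm(motion=[0,0,0,0,3,0,0,0,0,3,0,0,0,0,3,0,0,0,0,3,0,0,-2,0,3,0,0,-3,0,3,0,0,-3.5,0,3,0,0,-3.5,0,3])

```text
t: 20.15
tcp_pos: [587.1, 352.7, 126.6]
ee_rot: [[-0.958, -0.288, -0.001], [-0.288, 0.958, -0.001], [0.001, -0.0, -1.0]]
ft_force: [1.5, 0.5, -1.4]
gripper_width: 43.8
grip_force: 30.9
```

>>> step_arm(motion=[0,0,0,4.5,3,0,0,0,4.5,3,0,0,0,0,3])

```text
t: 20.4
tcp_pos: [588.2, 353.2, 127.4]
ee_rot: [[-0.991, -0.132, 0.002], [-0.132, 0.991, 0.001], [-0.002, 0.001, -1.0]]
ft_force: [-0.4, -0.5, -1.0]
gripper_width: 43.9
grip_force: 31.0
```

Run:
```python
from h import *
st(); go(573.5,-52,10.6,187.7)
```

```text
t 20.4 tcp [588.2 353.2 127.4] yaw -172.4 tilt [0.002 0.001] F [-0.4 -0.5 -1. ] w 43.9 q [ 0.37  0.52  1.39  0.    1.24 -1.34]
turn -0.1 shift [  6.89 -39.95  11.68]
```

>>> step_arm(motion=[2.3,-2,0,0,3,2.3,-2,0,0,3,2.3,-2,0,0,3,0,-3.4,0,0,3,0,-3.4,0,0,3,0,-3.4,0,0,3,0,-3.4,0,0,3,0,-3.4,0,0,3])

```text
t: 21.07
tcp_pos: [549.9, 114.2, 125.6]
ee_rot: [[-0.99, -0.138, -0.0], [-0.138, 0.99, -0.0], [0.0, 0.0, -1.0]]
ft_force: [0.6, 0.7, -1.1]
gripper_width: 43.9
grip_force: 31.0
```

>>> step_arm(motion=[0,-3.4,0,0,3,0,-3.4,0,0,3,0,-3.4,0,0,3,0,-3.4,0,0,3,0,-3.4,0,0,3,0,0,0,0,3,0,0,0,0,3])

```text
t: 21.65
tcp_pos: [573.0, -54.5, 125.4]
ee_rot: [[-0.991, -0.133, -0.001], [-0.133, 0.991, 0.0], [0.001, 0.0, -1.0]]
ft_force: [0.9, 0.9, -0.9]
gripper_width: 44.0
grip_force: 31.1
```

Run:
```python
from h import *
st(); c=shot('wrist','w9'); watches(c);go(573.5,-52,10.6,187.7)
```

```text
t 21.65 tcp [573.  -54.5 125.4] yaw -172.3 tilt [-0.001  0.   ] F [ 0.9  0.9 -0.9] w 44.0 q [-0.3   0.3   1.69  0.    1.15 -2.01]
watch [367. 196.] c [562.7  33.8] sz [77. 48.] rectang 10.8 axis 11.7
watch [457. 202.] c [555.8 116.3] sz [77. 54.] rectang 7.6 axis 8.8
watch [ 16. 384.] c [ 826.9 -317.1] sz [36. 76.] rectang 49.2 axis 136.6
turn 0.0 shift [-0.09  0.1  11.47]
```

View pics/w9.png

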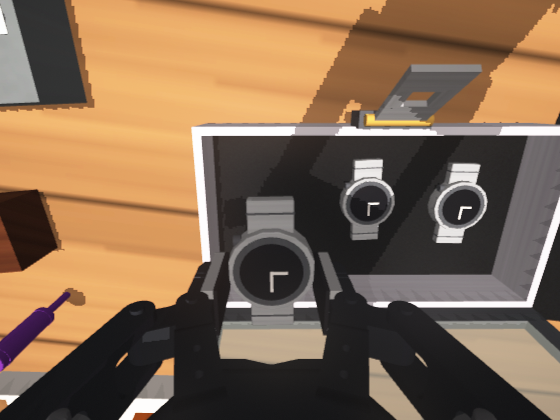

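Two watches lie face up in the chamber; the third is held square over the -y end at (271,270). Lower it.

>>> step_arm(motion=[0,0.3,1,0,3,0,0,2.5,0,3,0,0,2.5,0,3,0,0,2.5,0,3,0,0,1.5,0,3,0,0,1,0,3,0,0,0.5,0,3,0,0,0,0,3])

```text
t: 22.37
tcp_pos: [572.2, -48.0, 10.8]
ee_rot: [[-0.991, -0.137, -0.002], [-0.137, 0.991, 0.001], [0.002, 0.001, -1.0]]
ft_force: [-0.1, -0.7, -0.3]
gripper_width: 43.7
grip_force: 34.8
```

>>> step_arm(motion=[0,0,0,0,3,0,0,0,0,4.8,0,0,0,0,5.4,0,0,0,0,5.4,0,0,-1,0,5.4,0,0,-2.5,0,5.4,0,0,-3,0,5.4,0,0,-3,0,5.4])

```text
t: 23.03
tcp_pos: [572.3, -49.7, 107.1]
ee_rot: [[-0.991, -0.134, -0.001], [-0.134, 0.991, 0.0], [0.001, 0.0, -1.0]]
ft_force: [0.7, -0.6, 0.8]
gripper_width: 54.0
grip_force: 0.0
```

Run:
```python
from h import *
st(); c=shot('wrist','w10'); watches(c);t=shot('top','t10'); s=shot('side','s10')
cv2.imwrite('pics/crop10.png',np.hstack([cv2.resize(cv2.imread('pics/s10.png')[130:290,230:370],None,fx=3,fy=3),cv2.resize(cv2.imread('pics/t10.png')[150:260,195:320],(380,480))]))
```

```text
t 23.03 tcp [572.3 -49.7 107.1] yaw -172.3 tilt [-0.001  0.   ] F [ 0.7 -0.6  0.8] w 54.0 q [-0.29  0.32  1.71  0.    1.12 -2.  ]
watch [368. 200.] c [562.9  33.5] sz [78. 48.] rectang 10.8 axis 12.1
watch [271. 204.] c [575.5 -48.5] sz [78. 47.] rectang 9.2 axis 9.1
watch [463. 208.] c [555.4 116.3] sz [78. 54.] rectang 7.8 axis 9.4
watch [399. 394.] c [779.7 119.9] sz [84. 39.] rectang 41.9 axis 69.8
watch [141. 404.] c [ 822.5 -160.8] sz [39. 74.] rectang 62.4 axis 133.6
```

View pics/crop10.png

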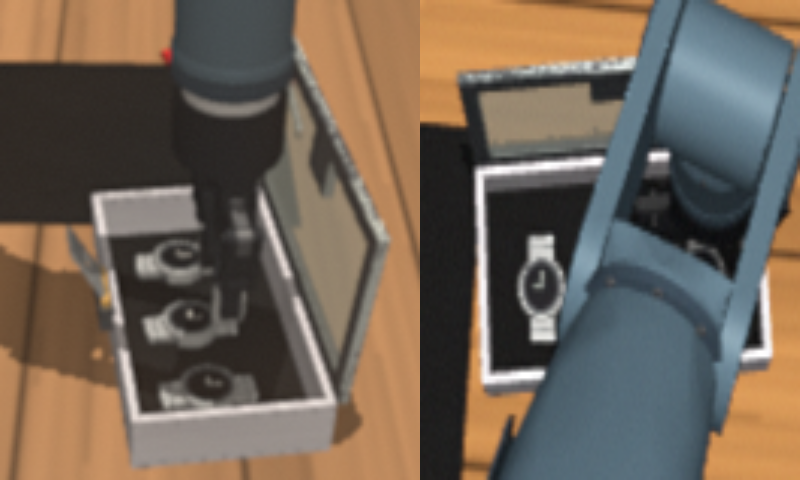

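All three watches lie flat and face up. Now the lid: estimate its free edge from two views.

Run:
```python
from h import *
w=load('w1');t=load('top0')
for a,b in [((182,354),(309,162)),((182,351),(309,165))]: print(tri((w,*a),(t,*b)))
o=np.array([570,31.]);ex=np.array([.991,.134])
for z in (185,195,203,208):
    p=onz(w,276,342,z)[:2]; print(z,(p-o)@ex)
```

```text
(array([672. , -93.1, 211.9]), [np.float64(0.9), np.float64(0.9)])
(array([662.8, -92.2, 215.5]), [np.float64(2.1), np.float64(2.1)])
185 108.19569999999996
195 98.86689999999997
203 91.42099999999998
208 86.84899999999996
```

>>> step_arm(motion=[0,0,-2,0,0,0,0,-2,0,0,0,0,-2,0,0,0,0,-2,0,0,0,0,-2,0,0,0,0,-2,0,0,0,0,-2,0,0,0,0,-2,0,0])

```text
t: 23.85
tcp_pos: [572.1, -49.7, 265.7]
ee_rot: [[-0.991, -0.134, -0.002], [-0.134, 0.991, 0.001], [0.002, 0.001, -1.0]]
ft_force: [0.0, -0.3, 0.0]
gripper_width: -0.0
grip_force: 0.0
```

>>> step_arm(motion=[-1.65,1,0,0,0,-1.65,1,0,0,0,-1.65,1,0,0,0,-1.65,1,0,0,0,-1.65,1,0,0,0,-1.65,1,0,0,0,-1.65,1,0,0,0,-1.65,1,0,0,0])

```text
t: 24.52
tcp_pos: [692.9, 47.9, 264.3]
ee_rot: [[-0.991, -0.134, -0.002], [-0.134, 0.991, 0.0], [0.002, 0.001, -1.0]]
ft_force: [-0.7, -0.4, 0.4]
gripper_width: 0.2
grip_force: 0.0
```

>>> step_arm(motion=[0,0,2.5,0,0,0,0,2.5,0,0,0,0,2.5,0,0,0,0,2.4,0,0,1,0,-0.3,0,0,1,0,-0.4,0,0,1,0,-0.4,0,0,0,0,0,0,0])

```text
t: 25.18
tcp_pos: [661.6, 43.2, 177.0]
ee_rot: [[-0.991, -0.135, -0.002], [-0.135, 0.991, 0.0], [0.002, 0.0, -1.0]]
ft_force: [1.1, 1.1, 0.2]
gripper_width: 0.1
grip_force: 0.0
```

>>> step_arm(motion=[1.2,0,-0.1,0,0,1.2,0,0,0,0,1.2,0,0,0,0,1.2,0,0.4,0,0,1.2,0,0.4,0,0,1.2,0,0.5,0,0,0,0,0,0,0])

```text
t: 25.77
tcp_pos: [589.7, 33.5, 164.2]
ee_rot: [[-0.991, -0.134, -0.003], [-0.134, 0.991, 0.0], [0.003, 0.001, -1.0]]
ft_force: [0.0, 0.5, -0.8]
gripper_width: 0.3
grip_force: 0.0
```

>>> step_arm(motion=[1,0,0.8,0,0,1,0,0.8,0,0,1,0,0.8,0,0,0.8,0,1.1,0,0,0.8,0,1.1,0,0,0.7,0,1,0,0,0,0,0,0,0])

```text
t: 26.35
tcp_pos: [537.1, 26.6, 107.5]
ee_rot: [[-0.991, -0.134, -0.005], [-0.134, 0.991, 0.001], [0.004, 0.001, -1.0]]
ft_force: [0.1, -0.7, -0.5]
gripper_width: -0.2
grip_force: 0.0
```

Run:
```python
from h import *
o=st();p=np.array(o['tcp_pos'][:2])-[570,31]; print(p@[.991,.134],p@[-.134,.991]); shot('side','s11'); 
cv2.imwrite('pics/crop11.png',cv2.resize(cv2.imread('pics/s11.png')[100:300,200:400],None,fx=2.5,fy=2.5))
```

```text
t 26.35 tcp [537.1  26.6 107.5] yaw -172.3 tilt [-0.005  0.001] F [ 0.1 -0.7 -0.5] w -0.2 q [-0.17  0.25  1.8  -0.    1.1  -1.88]
-33.16374551916255 0.021314966054714488
```

View pics/crop11.png

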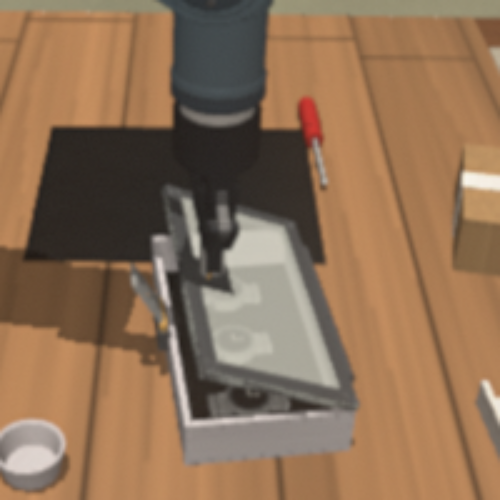

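The lid follows and is nearly shut. Finish pressing it down.

>>> step_arm(motion=[0.2,0,0.8,0,0,0.2,0,0.8,0,0,0.2,0,0.8,0,0,0.2,0,0.8,0,0,0,0,0.7,0,0,0,0,0.7,0,0,0,0,0.4,0,0,0,0,0,0,0])

```text
t: 27.07
tcp_pos: [530.8, 25.4, 58.7]
ee_rot: [[-0.991, -0.134, -0.001], [-0.134, 0.991, 0.0], [0.001, 0.001, -1.0]]
ft_force: [-0.3, -0.7, 0.3]
gripper_width: 0.1
grip_force: 0.0
```

>>> step_arm(motion=[0,0,0.15,0,0,0,0,0.15,0,0,0,0,0,0,0])

```text
t: 27.32
tcp_pos: [531.6, 25.3, 58.0]
ee_rot: [[-0.991, -0.135, 0.0], [-0.135, 0.991, -0.0], [-0.0, -0.0, -1.0]]
ft_force: [-4.9, 0.1, 8.7]
gripper_width: 0.1
grip_force: 4.9
```

Run:
```python
from h import *
o=st()
```

```text
t 27.32 tcp [531.6  25.3  58. ] yaw -172.3 tilt [ 0. -0.] F [-4.9  0.1  8.7] w 0.1 q [-0.18  0.31  1.84 -0.    0.99 -1.88]
```

Run:
```python
from h import *
o=np.array([570,31.]);ex=np.array([.991,.134])
a,b=load('w4'),load('w9')
p,_=tri((a,78,52),(b,446,66)); print(p,_,(p[:2]-o)@ex,(p[:2]-o)@[-.134,.991])
```

```text
[463.4  16.4 109.8] [np.float64(0.2), np.float64(0.2)] -107.59700000000002 -0.18419999999999798
```

>>> step_arm(motion=[0,0,-3,0,0,0,0,-3,0,0,0,0,-3,0,0,2.8,0,0,0,0,2.8,0,0,0,0,2.8,0,0,0,0,2.8,0,0,0,0,0,0,0,0,0])

```text
t: 27.98
tcp_pos: [415.7, 10.8, 145.8]
ee_rot: [[-0.991, -0.135, -0.004], [-0.135, 0.991, 0.001], [0.004, 0.001, -1.0]]
ft_force: [0.1, -0.3, -0.6]
gripper_width: -0.3
grip_force: 0.0
```

The hasp tip stands at chamber (-108, 0, 110), so it leans 2.06 rad. Push it over from outside.

>>> step_arm(motion=[0,0,1.9,0,0,0,0,1.9,0,0,0,0,1.8,0,0,-1.3,0,0,0,0,-1.3,0,-0.1,0,0,-1.4,0,-0.1,0,0,-1,0,-0.4,0,0,-1.1,0,-0.4,0,0])

```text
t: 28.65
tcp_pos: [481.3, 18.6, 100.7]
ee_rot: [[-0.991, -0.135, -0.001], [-0.135, 0.991, 0.0], [0.001, 0.0, -1.0]]
ft_force: [-1.7, -0.5, -1.6]
gripper_width: 0.1
grip_force: 0.6
```

>>> step_arm(motion=[-0.8,0,0,0,0,-0.7,0,0.15,0,0,-0.7,0,0.35,0,0,-0.7,0,0.4,0,0,-0.5,0,0.6,0,0,-0.5,0,0.7,0,0,-0.3,0,0.7,0,0,-0.1,0,0.6,0,0])

```text
t: 29.32
tcp_pos: [523.6, 24.3, 64.7]
ee_rot: [[-0.991, -0.135, -0.0], [-0.135, 0.991, 0.0], [0.0, 0.0, -1.0]]
ft_force: [0.6, 0.3, 0.9]
gripper_width: 0.2
grip_force: 0.4
```

Run:
```python
from h import *
o=st();p=np.array(o['tcp_pos'][:2])-[570,31]; print(p@[.991,.134],p@[-.134,.991])
```

```text
t 29.32 tcp [523.6  24.3  64.7] yaw -172.3 tilt [-0.  0.] F [0.6 0.3 0.9] w 0.2 q [-0.18  0.29  1.85  0.    1.   -1.89]
-46.86472878385279 -0.43723727205824436
```

>>> step_arm(motion=[0,0,0.15,0,0,0,0,0.15,0,0,0,0,0.1,0,0,0,0,0,0,0])

```text
t: 29.65
tcp_pos: [523.0, 24.3, 62.3]
ee_rot: [[-0.991, -0.135, -0.001], [-0.135, 0.991, 0.0], [0.001, 0.0, -1.0]]
ft_force: [-2.8, 0.2, 6.1]
gripper_width: 0.1
grip_force: 2.8
```

>>> step_arm(motion=[0,0,-2,0,0,0,0,-3,0,0,0,0,-3,0,0,0,0,-3,0,0,0,0,-3,0,0,0,0,-3,0,0,0,0,0,0,0])

```text
t: 30.23
tcp_pos: [526.7, 23.7, 238.9]
ee_rot: [[-0.991, -0.135, 0.011], [-0.135, 0.991, -0.002], [-0.011, -0.004, -1.0]]
ft_force: [1.0, -0.1, -0.0]
gripper_width: 0.2
grip_force: 0.0
```

Run:
```python
from h import *
st();c=shot('wrist','w12'); s=shot('side','s12')
a=cv2.imread('pics/w12.png');b=cv2.imread('pics/s12.png')
cv2.imwrite('pics/crop12.png',np.hstack([cv2.resize(a[60:260],(560,400))[:,:560][:, 100:560],cv2.resize(b[170:290,240:360],(340,400))[:, :]]))
```

```text
t 30.23 tcp [526.7  23.7 238.9] yaw -172.3 tilt [ 0.011 -0.002] F [ 1.  -0.1 -0. ] w 0.2 q [-0.18  0.06  1.73 -0.    1.34 -1.89]
```

View pics/crop12.png

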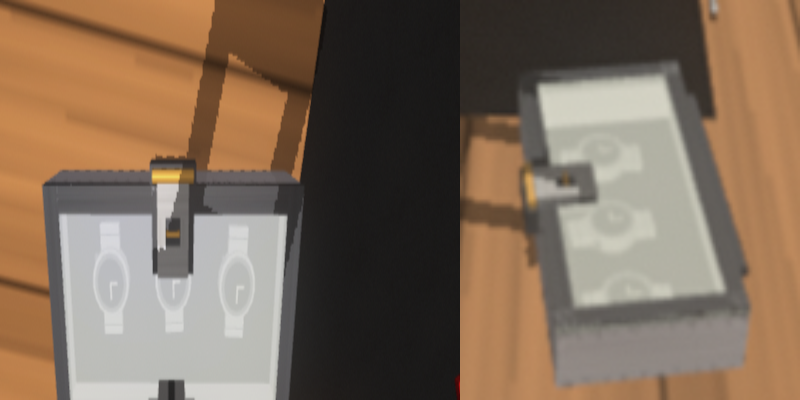

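Lid shut, hasp flat with the catch showing through its slot. Now look at the probe and the unit from two wrist places.

>>> step_arm(motion=[-0.3,-3.5,0,0,4.5,-0.3,-3.5,0,0,4.5,-0.3,-3.5,0,0,4.5,-0.3,-3.5,0,0,4.5,-0.3,-3.5,0,0,4.5,-0.3,-3.5,0,0,4.5,-0.3,-3.5,0,0,4.5,0,0,0,0,4.5])

```text
t: 31.0
tcp_pos: [576.6, -221.4, 229.3]
ee_rot: [[-0.992, -0.13, -0.002], [-0.13, 0.992, -0.001], [0.002, -0.001, -1.0]]
ft_force: [-0.3, 0.5, -0.3]
gripper_width: 45.0
grip_force: 0.0
```

Run:
```python
from h import *
st();shot('wrist','w13')
```

```text
t 31.0 tcp [ 576.6 -221.4  229.3] yaw -172.5 tilt [-0.002 -0.001] F [-0.3  0.5 -0.3] w 45.0 q [-0.56  0.28  1.5  -0.    1.37 -2.26]
```

>>> step_arm(motion=[-0.1,-3,0,0,4.5,-0.1,-3,0,0,4.5,-0.1,-3,0,0,4.5,0,0,0,0,4.5,0,0,0,0,4.5])

```text
t: 31.47
tcp_pos: [591.4, -304.3, 229.7]
ee_rot: [[-0.991, -0.133, -0.002], [-0.133, 0.991, 0.002], [0.002, 0.003, -1.0]]
ft_force: [-0.4, 0.7, -1.0]
gripper_width: 44.9
grip_force: 0.0
```

Run:
```python
from h import *
st();shot('wrist','w14')
a=cv2.imread('pics/w13.png');b=cv2.imread('pics/w14.png')
cv2.imwrite('pics/both.png',np.hstack([a[:,0:400],b[:,80:480]]))
```

```text
t 31.47 tcp [ 591.4 -304.3  229.7] yaw -172.3 tilt [-0.002  0.002] F [-0.4  0.7 -1. ] w 44.9 q [-0.65  0.38  1.36  0.    1.4  -2.36]
```

View pics/both.png

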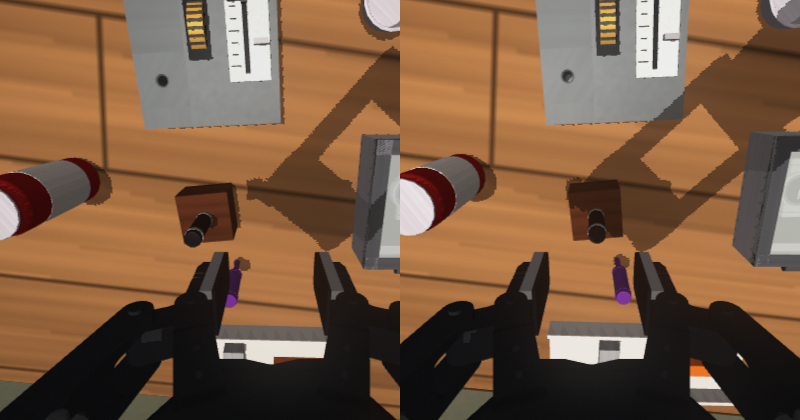

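Left view: probe handle from top (193,240) to shoulder (207,215), port at (162,80), purple decoy at (233,290). Right view: probe top at (277,235) and port at (248,76) in full-image pixels.

Run:
```python
from h import *
A,B=load('w13'),load('w14'); res=[]
def comp(m,seed):
    n,l,s,ce=cv2.connectedComponentsWithStats(m.astype(np.uint8))
    i=l[seed[1],seed[0]]; return l==i if i else None
for c,box in ((A,(178,205,220,250)),(B,(262,205,292,246))):
    p=c['pixels'].astype(int); x0,y0,x1,y1=box
    sat=p.max(2)-p.min(2)
    m=np.zeros(sat.shape,bool); m[y0:y1,x0:x1]=((sat<26)&(p.max(2)<110))[y0:y1,x0:x1]
    n,l,s,ce=cv2.connectedComponentsWithStats(cv2.morphologyEx(m.astype(np.uint8),cv2.MORPH_CLOSE,np.ones((5,5))))
    i=1+np.argmax(s[1:,4]); v,u=np.nonzero(l==i); X=np.stack([u,v],1).astype(float); cen=X.mean(0); ax=np.linalg.eigh(np.cov(X.T))[1][:,1]; ax*=np.sign(ax[1])
    pr=(X-cen)@ax; print('area',s[i,4],'cen',cen.round(1),'ax',ax.round(3),'ends',(cen+ax*pr.min()).round(1),(cen+ax*pr.max()).round(1))
    o,d1=ray(c,*cen); _,d2=ray(c,*(cen+10*ax)); n_=np.cross(d1,d2); n_/=np.linalg.norm(n_); res.append((o,n_))
for z in (50,75,103):
    N=np.array([r[1][:2] for r in res]); b=[r[1]@r[0]-r[1][2]*z for r in res]; print('axis at z',z,np.linalg.solve(N,b).round(1))
print('top',tri((A,193,240),(B,277,235)),'port',tri((A,162,80),(B,248,76)))
for c,(u,v) in ((A,(162,80)),(B,(248,76))):
    g=cv2.cvtColor(c['pixels'],cv2.COLOR_RGB2GRAY)[v-9:v+10,u-9:u+10]; m=(g<75)
    yy,xx=np.nonzero(m); print('port cen',xx.mean()+u-9,yy.mean()+v-9,m.sum(),onz(c,xx.mean()+u-9,yy.mean()+v-9,55))
```

```text
area 585 cen [198. 229.] ax [-0.542  0.841] ends [208.4 212.9] [187.9 244.6]
area 506 cen [276.3 225.5] ax [0.039 0.999] ends [275.7 208.9] [277. 242.]
axis at z 50 [ 630.4 -292.8]
axis at z 75 [ 630. -293.]
axis at z 103 [ 629.4 -293.2]
top (array([ 631.4, -292.6,  101.3]), [np.float64(0.6), np.float64(0.6)]) port (array([ 486.6, -340.5,   57.5]), [np.float64(0.2), np.float64(0.2)])
port cen 162.09782608695653 80.31521739130434 92 [ 486.6 -341.3   55. ]
port cen 246.14 74.48 50 [ 485.6 -342.6   55. ]
```

Probe axis (630,-293), upright, handle top about 102; port about (486.5,-341). Grasp the probe.

>>> step_arm(motion=[-2,0.3,0,0,4.5,-2,0.3,0,0,4.5,0,0,2.5,0,4.5,0,0,2.5,0,4.5,0,0,3,0,4.5,0,0,3,0,4.5,0,0,3,0,4.5,0,0,2.7,0,4.5], grip_force=30)

```text
t: 32.18
tcp_pos: [630.3, -290.2, 62.5]
ee_rot: [[-0.991, -0.137, -0.002], [-0.137, 0.991, 0.002], [0.002, 0.002, -1.0]]
ft_force: [0.1, 0.3, 0.1]
gripper_width: 44.7
grip_force: 0.0
```

>>> step_arm(motion=[0,0,0,0,4.5,0,0,0,0,3,0,0,0,0,2,0,0,0,0,1,0,0,0,0,1,0,0,0,0,1])

```text
t: 32.68
tcp_pos: [632.3, -293.8, 67.2]
ee_rot: [[-0.991, -0.135, 0.003], [-0.135, 0.991, -0.002], [-0.003, -0.002, -1.0]]
ft_force: [-0.3, 1.2, 4.6]
gripper_width: 17.0
grip_force: 30.1
```

Run:
```python
from h import *
st(); shot('wrist','w15')
```

```text
t 32.68 tcp [ 632.3 -293.8   67.2] yaw -172.3 tilt [ 0.003 -0.002] F [-0.3  1.2  4.6] w 17.0 q [-0.6   0.61  1.38  0.    1.15 -2.31]
```

>>> step_arm(motion=[0,0,-1.5,0,1,0,0,-2,0,1,0,0,-2,0,1,0,0,-2,0,1,0,0,-2,0,1,0,0,0,0,1,0,0,0,0,1])

```text
t: 33.32
tcp_pos: [631.9, -293.9, 162.3]
ee_rot: [[-0.991, -0.135, 0.003], [-0.135, 0.991, -0.002], [-0.003, -0.003, -1.0]]
ft_force: [-0.5, 0.4, -0.3]
gripper_width: 16.9
grip_force: 29.7
```

Run:
```python
from h import *
o=st(); c=shot('wrist','w16')
p=np.array(o['tcp_pos']); print('tcp px',proj(c,p),'z-17 (shoulder)',proj(c,p-[0,0,17]),'pin end',proj(c,p-[0,0,49]))
b=onz(c,0,0,0); im=cv2.imread('pics/w16.png'); cv2.imwrite('pics/c16.png',cv2.resize(im[200:400,170:370],None,fx=3,fy=3))
go(p[0]-143.5,p[1]-48.3,p[2])
```

```text
t 33.32 tcp [ 631.9 -293.9  162.3] yaw -172.3 tilt [ 0.003 -0.002] F [-0.5  0.4 -0.3] w 16.9 q [-0.61  0.5   1.33 -0.    1.3  -2.31]
tcp px (np.float64(270.9089961422268), np.float64(263.3761164868811)) z-17 (shoulder) (np.float64(271.0019209579515), np.float64(248.95720429977206)) pin end (np.float64(271.1377744551945), np.float64(227.87715553364836))
turn 0.0 shift [14.79 -2.93 -0.2 ]
```

>>> step_arm(motion=[2.5,-0.5,0,0,1,2.5,-0.5,0,0,1,2.5,-0.5,0,0,1,2.5,-0.5,0,0,1,2.5,-0.5,0,0,1,2.3,-0.4,0,0,1,0,0,0,0,1,0,0,0,0,1])

```text
t: 34.03
tcp_pos: [486.8, -341.6, 158.4]
ee_rot: [[-0.991, -0.133, -0.002], [-0.133, 0.991, 0.002], [0.001, 0.002, -1.0]]
ft_force: [0.8, 0.6, -0.2]
gripper_width: 17.0
grip_force: 29.7
```

>>> step_arm(motion=[0,0,1,0,1,0,0,1,0,1,0,0,1,0,1,0,0,0.5,0,1,0,0,0,0,1,0,0,0,0,1])

```text
t: 34.53
tcp_pos: [488.3, -341.2, 123.8]
ee_rot: [[-0.991, -0.135, -0.001], [-0.135, 0.991, 0.001], [0.001, 0.001, -1.0]]
ft_force: [0.5, 0.5, -0.2]
gripper_width: 17.3
grip_force: 29.7
```

Run:
```python
from h import *
o=st(); c=shot('wrist','w17'); p=np.array(o['tcp_pos'])
print('pin end pred',np.round(proj(c,p-[0,0,54]),1),'port pred',np.round(proj(c,[486.5,-341.3,55]),1))
im=cv2.imread('pics/w17.png'); cv2.imwrite('pics/c17.png',cv2.resize(im[150:290,190:350],None,fx=4,fy=4,interpolation=cv2.INTER_CUBIC))
p=c['pixels'].astype(int); sub=p[150:290,190:350]; g=sub.sum(2)//3
for r in range(30,120,4): print(r+150,' '.join(f'{x:3d}' for x in g[r,60:104:2]))
```

```text
t 34.53 tcp [ 488.3 -341.2  123.8] yaw -172.2 tilt [-0.001  0.001] F [ 0.5  0.5 -0.2] w 17.3 q [-0.81  0.34  1.64  0.    1.16 -2.52]
pin end pred [270.8 225.4] port pred [271.  215.8]
180 138 138 137 137 137 136 137 137 136 136 136 136 137 126 104  71  72  71  71  72  71  71
184 137 137 138 138 138 137 137 137 137 138 129 105  73  73  72  73  73  73  73  73  73  73
188 142 143 142 143 142 142 141 141 108  75  75  74  75  74  74  74  74  74  74  73  73  73
192 143 142 142 142 141 113  75  75  75  75  74  75  74  73  73  73  73  74  73  72  72  71
196 141 141 114  75  75  75  76  75  75  74  74  74  73  74  74  73  72  73  72  71  72  71
200 133  75  75  75  75  75  75  75  74  74  73  73  73  74  73  73  72  72  71  70  71  71
204  75  75  75  75  75  75  74  74  74  73  74  73  73  73  73  72  72  71  69  70  71  71
208  75  75  75  75  75  75  73  73  73  71  69  70  71  72  71  71  71  70  71  71  71  71
212  75  75  74  75  74  74  73  63  51  50  51  51  50  54  64  70  71  70  71  70  71  71
216  75  74  74  73  73  73  70  58  49  50  51  51  49  46  59  69  71  71  71  71  71 
[... 499 characters left out ...]
  19  20  18  20  19  20  18  18  16  73  67  70  69  70
244  72  71  71  66  20  19  19  19  20  19  19  19  18  18  18  18  18  17  55  70  71  70
248 134 108  72  50  19  20  19  19  19  18  18  18  18  18  17  17  17  17  33  69  68  69
252  72  23  27  24  20  19  19  18  18  18  18  17  17  17  17  17  17  17  16  24  19  70
256  57  22  20  19  19  18  18  18  18  19  17  17  18  17  16  17  16  16  15  17  18  56
260  44  22  21  19  18  19  18  18  18  17  18  16  17  17  17  15  16  16  16  16  19  39
264  27  21  18  17  18  19  17  18  18  17  18  16  16  16  16  16  16  16  16  15  18  23
268  20  20  18  16  18  17  16  17  17  17  16  15  17  17  16  15  14  16  15  15  17  18
```

View pics/c17.png

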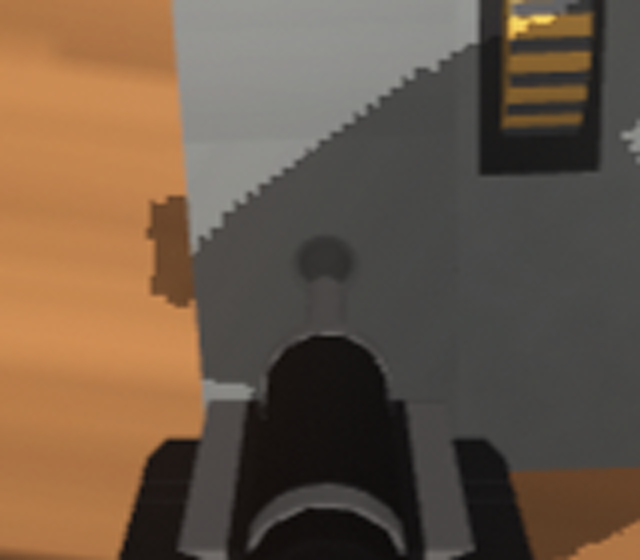

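The pin end (271,220) sits just above the port (271,216), laterally centred. Nudge 0.5 mm toward the robot and go down in stages.

>>> step_arm(motion=[0.05,0,0.5,0,1,0,0,0.5,0,1,0,0,0.4,0,1,0,0,0.3,0,1,0,0,0.3,0,1,0,0,0.3,0,1,0,0,0,0,1])

```text
t: 35.17
tcp_pos: [487.5, -341.6, 101.0]
ee_rot: [[-0.991, -0.135, -0.001], [-0.135, 0.991, 0.001], [0.001, 0.001, -1.0]]
ft_force: [-0.1, -0.3, -0.8]
gripper_width: 17.2
grip_force: 29.7
```

Run:
```python
from h import *
st()
```

```text
t 35.17 tcp [ 487.5 -341.6  101. ] yaw -172.3 tilt [-0.001  0.001] F [-0.1 -0.3 -0.8] w 17.2 q [-0.81  0.37  1.65  0.    1.12 -2.52]
```

It entered freely. Continue home.

>>> step_arm(motion=[0,0,0.4,0,1,0,0,0.4,0,1,0,0,0.4,0,1,0,0,0.4,0,1,0,0,0.3,0,1,0,0,0.3,0,1,0,0,0,0,1,0,0,0,0,1])

```text
t: 35.83
tcp_pos: [487.7, -341.8, 79.6]
ee_rot: [[-0.991, -0.135, -0.0], [-0.135, 0.991, 0.0], [0.0, 0.0, -1.0]]
ft_force: [-0.6, 0.4, -0.3]
gripper_width: 17.3
grip_force: 29.7
```

>>> step_arm(motion=[0,0,0.15,0,1,0,0,0.15,0,1,0,0,0,0,1])

```text
t: 36.08
tcp_pos: [488.1, -342.2, 77.2]
ee_rot: [[-0.991, -0.135, 0.001], [-0.135, 0.991, -0.001], [-0.001, -0.001, -1.0]]
ft_force: [-0.6, -0.4, 1.5]
gripper_width: 17.2
grip_force: 29.8
```

Run:
```python
from h import *
st()
```

```text
t 36.08 tcp [ 488.1 -342.2   77.2] yaw -172.3 tilt [ 0.001 -0.001] F [-0.6 -0.4  1.5] w 17.2 q [-0.81  0.4   1.66 -0.    1.07 -2.52]
```

Contact is starting; press a little more.

>>> step_arm(motion=[0,0,0.15,0,1,0,0,0.15,0,1,0,0,0.1,0,1,0,0,0,0,1])

```text
t: 36.42
tcp_pos: [488.6, -342.4, 76.9]
ee_rot: [[-0.991, -0.135, 0.001], [-0.135, 0.991, -0.001], [-0.001, -0.001, -1.0]]
ft_force: [-8.8, 6.6, 27.4]
gripper_width: 16.9
grip_force: 33.0
```

Run:
```python
from h import *
st()
```

```text
t 36.42 tcp [ 488.6 -342.4   76.9] yaw -172.2 tilt [ 0.001 -0.001] F [-8.8  6.6 27.4] w 16.9 q [-0.81  0.41  1.66 -0.    1.07 -2.52]
```

Hard stop at 77 with 27 N: fully home. Release, rise and look at the unit from two heights.

>>> step_arm(motion=[0,0,-0.2,0,1,0,0,0,0,2.5,0,0,0,0,4,0,0,0,0,4,0,0,-2,0,4,0,0,-3,0,4,0,0,-3,0,4,0,0,-3,0,4])

```text
t: 37.08
tcp_pos: [487.4, -341.5, 184.9]
ee_rot: [[-0.991, -0.135, -0.001], [-0.135, 0.991, 0.001], [0.001, 0.002, -1.0]]
ft_force: [1.0, -0.7, 0.3]
gripper_width: 40.0
grip_force: 0.0
```

>>> step_arm(motion=[0,0,-3,0,0,0,0,-3,0,0,0,2,0,0,0,0,2,0,0,0,0,0,0,0,0,0,0,0,0,0])

```text
t: 37.58
tcp_pos: [482.4, -301.6, 244.4]
ee_rot: [[-0.991, -0.136, -0.0], [-0.136, 0.991, 0.0], [0.0, 0.0, -1.0]]
ft_force: [-0.2, 0.3, 0.3]
gripper_width: -0.0
grip_force: 0.0
```

Run:
```python
from h import *
st(); c=shot('wrist','w18')
p=c['pixels'].astype(int)
# where things should be: seeds
print('port px',np.round(proj(c,[486.8,-342,55])))
hsv=cv2.cvtColor(c['pixels'],cv2.COLOR_RGB2HSV)
def blobs(m,mn,name):
    n,l,s,ce=cv2.connectedComponentsWithStats(m.astype(np.uint8))
    for i in range(1,n):
        if s[i,4]>=mn: 
            k=max(cv2.findContours((l==i).astype(np.uint8),0,2)[0],key=cv2.contourArea); r=cv2.minAreaRect(k)
            print(name,s[i].tolist(),ce[i].round(1),'rect',np.round(r[0],1),np.round(r[1],1),round(r[2],1))
blobs((p.min(2)>190),80,'white')
blobs((hsv[...,0]>15)&(hsv[...,0]<32)&(hsv[...,1]>130)&(hsv[...,2]>120),8,'brass')
blobs((p.max(2)<55),60,'black')
```

```text
t 37.58 tcp [ 482.4 -301.6  244.4] yaw -172.2 tilt [-0.  0.] F [-0.2  0.3  0.3] w -0.0 q [-0.77  0.16  1.61 -0.    1.38 -2.47]
port px [235. 179.]
white [294, 98, 39, 57, 1383] [311.8 120.4] rect [313. 126.] [56. 38.] 90.0
white [72, 282, 49, 41, 1598] [ 95.9 301.9] rect [ 96. 302.] [40. 48.] 90.0
brass [262, 120, 14, 3, 41] [268.7 121. ] rect [268.5 121. ] [ 2. 13.] 90.0
brass [262, 125, 14, 4, 46] [268.3 126.2] rect [268.5 126.5] [ 3. 13.] 90.0
brass [262, 131, 14, 4, 42] [268.6 132.1] rect [268.5 132.5] [ 3. 13.] 90.0
brass [263, 137, 14, 4, 49] [269.4 138.5] rect [269.5 138.5] [ 3. 13.] 90.0
brass [263, 143, 14, 4, 43] [269.4 144.2] rect [269.5 144.5] [ 3. 13.] 90.0
brass [263, 149, 14, 3, 35] [269.  149.8] rect [269.5 150. ] [ 2. 13.] 90.0
brass [264, 153, 13, 3, 26] [270.  154.4] rect [270.  154.5] [ 2. 12.] 84.8
brass [524, 222, 36, 6, 213] [541.7 224.5] rect [541.5 224.5] [ 5. 35.] 90.0
brass [529, 248, 13, 3, 36] [535.1 249. ] rect [535. 249.] [ 2. 12.] 90.0
black [514, 0, 46, 9, 197] [540.8   3. ] rect [536.8   2.2] [45.7  5.4] 8.7
black [309, 142, 4, 32, 119] [310.6 158.5] rect [310.5 157.5] [31.  3.] 90.0
black [261, 155, 19, 8, 97] [270.3 159.7] rect [270.2 159.4] [ 6.8 18.1] 83.3
black [225, 173, 17, 16, 142] [234.8 179.3] rect [234.8 179.4] [16.1 11.6] 26.6
black [220, 183, 18, 18, 246] [228.4 192. ] rect [228.5 191.5] [17. 17.] 90.0
black [15, 213, 544, 207, 45261] [274.8 364.2] rect [286.5 316. ] [206. 543.] 90.0
black [127, 275, 12, 28, 175] [133.1 287. ] rect [132.5 288.5] [27. 11.] 90.0
```

Run:
```python
from h import *
c=load('w18'); g=cv2.cvtColor(c['pixels'],cv2.COLOR_RGB2GRAY)
for r in range(66,186): print(r,''.join(' .:-=+*#%@'[min(9,int(x)*10//256)] for x in g[r,250:345]))
```

```text
66 +++++++++++++++++++++++++++++++++++++++++++++++++++++++++++++++++++++++++++++++++++++++++++++++
67 +++++++++++++++++++++++++++++++++++++++++++++++++++++++++++++++++++++++++++++++++++++++++++++++
68 +++++++++++++++++++++++++++++++++++++++++++++++++++++++++++++++++++++++++++++++++++++++++++++++
69 +++++++++++++++++++++++++++++++++++++++++++++++++++++++++++++++++++++++++++++++++++++++++++++++
70 +++++++++++++++++++++++++++++++++++++++++++++++++++++++++++++++++++++++++++++++++++++++++++++++
71 +++++++++++++++++++++++++++++++++++++++++++++++++++++++++++++++++++++++++++++++++++++++++++++++
72 +++++++++++++++++++++++++++++++++++++++++++++++++++++++++++++++++++++++++++++++++++++++++++++++
73 +++++++++++++++++++++++++++++++++++++++++++++++++++++++++++++++++++++++++++++++++++++++++++++++
74 +++++++++++++++++++++++++++++++++++++++++++++++++++++++++++++++++++++++++++++++++++++++++++++++
75 +++++++++++++++++++++++++++++++++++++++++++++++++++++++++++++++++++++++++++++++++++++++++++++++
76 +++++++++++++++++++++++++++++++++++++++++++++++++++++++++++++++++++++++++++++++++++++++++++++++
77 ++++++++
[... 10165 characters left out ...]

179 ++++++++++++++==::::::::::::::::::::::::::::-=++++++++++++++++++++++++++++++++++-:::::::::::::=
180 +++++++++++++=::::::::::::::::::::::::::::::-=++++++++++++++++=======------------::::::::::::-=
181 +++++++++++++=:::::::::::::::::::::::::::::::-----------::::::::::::::::::::::::::::::::-:-::==
182 ++++++++++++==::::::::::::::::::::::::::::::::::::::::::::::::::::::::::::::::::::::::::--:-::-
183 +++++++++++=::::::::::::::::::::::::::::::::::::::::::::::::::::::::::::::::::::::::::::------=
184 =+=====++=-=::::::::::::::::::::::::::::::::::::::::::::::::::::::::::::::::::::::::::::------=
185 -==:::-===::::::::::::::::::::::::::::::::::::::::::::::::::::::::::::::::::::::::::::::-------
```

```bash
cat > u.py <<'E'
from h import *
c=load('w18')
a=onz(c,311,106,55)[:2]; b=onz(c,310.6,174,55)[:2]; print('slot',a,b,np.linalg.norm(b-a),'yaw',np.degrees(np.arctan2(*(b-a)[::-1])))
l=[onz(c,257.8,112,55)[:2],onz(c,259.8,162,55)[:2],onz(c,279.5,112,55)[:2],onz(c,280.5,162,55)[:2]]
for i,j in ((0,1),(2,3)): d=l[j]-l[i]; print('wheel slot side yaw',np.degrees(np.arctan2(d[1],d[0])))
e=[onz(c,294,140,55)[:2],onz(c,331.5,140,55)[:2]]
wc=np.mean(l,0); print('wheelslot centre',wc,'len')
P=np.array([486.8,-342.]); th=np.arctan2(*(b-a)[::-1])
for y in (th,np.radians(7.7)):
    R=np.array([[np.cos(y),-np.sin(y)],[np.sin(y),np.cos(y)]]); w=P+R@[-45,40]; print('from port: wheel',w.round(1),'slot y expected mid',(P+R@[-35,85]).round(1))
    for z in (55,57,59): 
        ex=R[:,0]; t=onz(c,324,150.5,z)[:2]; q=onz(c,304,117.3,z)[:2]; print(z,'tab-pointer x',((t-q)@ex).round(1),'tab,ptr unit x',((t-w)@ex-10).round(1),((q-w)@ex-10).round(1),'y',((t-w)@R[:,1]-5).round(1),((q-w)@R[:,1]-5).round(1))
go(*w,70,187.7)
E
python3 u.py
```

```text
slot [ 397.  -270.6] [ 469.1 -258. ] 73.19269089191901 yaw 9.912751446723851
wheel slot side yaw 9.374147793926584
wheel slot side yaw 9.585690352220935
wheelslot centre [ 435.4 -309.7] len
from port: wheel [ 435.6 -310.3] slot y expected mid [ 437.7 -264.3]
55 tab-pointer x 36.0 tab,ptr unit x 6.0 -30.0 y 55.4 33.4
57 tab-pointer x 35.8 tab,ptr unit x 5.8 -30.0 y 55.1 33.2
59 tab-pointer x 35.7 tab,ptr unit x 5.5 -30.1 y 54.8 33.0
from port: wheel [ 436.8 -308.4] slot y expected mid [ 440.7 -262.5]
55 tab-pointer x 35.2 tab,ptr unit x 2.2 -33.0 y 54.2 30.8
57 tab-pointer x 34.9 tab,ptr unit x 2.0 -33.0 y 53.9 30.6
59 tab-pointer x 34.8 tab,ptr unit x 1.7 -33.1 y 53.5 30.4
turn 0.1 shift [ 4.59  0.   17.43]
```

Unit yaw is about 9.6° and the wheel top about (435.6,-310). The pointer is at unit x -30 and the tab at about +6, so the wheel must roll about 67 mm of rim. Start with one stroke as a trial.

>>> step_arm(motion=[0,0,2,-1.8,0,1.9,0,2.5,0,0,1.9,0,2.5,0,0,1.9,0,2.5,0,0,0,0,2.5,0,0,0,0,2.5,0,0,0,0,2,0,0,0,0,1.1,0,0])

```text
t: 38.3
tcp_pos: [424.7, -311.2, 65.6]
ee_rot: [[-0.986, -0.165, -0.003], [-0.165, 0.986, 0.003], [0.002, 0.004, -1.0]]
ft_force: [-0.2, -0.5, 0.4]
gripper_width: 0.1
grip_force: 0.0
```

>>> step_arm(motion=[0,0,0.2,0,0,0,0,0.2,0,0,0,0,0.2,0,0,0,0,0,0,0])

```text
t: 38.63
tcp_pos: [427.0, -312.6, 64.1]
ee_rot: [[-0.986, -0.166, 0.001], [-0.166, 0.986, -0.002], [-0.001, -0.002, -1.0]]
ft_force: [0.4, 0.3, -0.8]
gripper_width: -0.1
grip_force: 0.0
```

Run:
```python
from h import *
st()
```

```text
t 38.63 tcp [ 427.  -312.6   64.1] yaw -170.5 tilt [ 0.001 -0.002] F [ 0.4  0.3 -0.8] w -0.1 q [-0.86  0.3   1.84 -0.    1.   -2.59]
```

>>> step_arm(motion=[0,0,0.2,0,0,0,0,0.1,0,0,0,0,0,0,0,0,0,0,0,0])

```text
t: 38.97
tcp_pos: [428.1, -312.8, 63.6]
ee_rot: [[-0.986, -0.166, 0.003], [-0.166, 0.986, -0.003], [-0.003, -0.003, -1.0]]
ft_force: [-2.8, 5.8, 21.3]
gripper_width: -0.3
grip_force: 10.4
```

>>> step_arm(motion=[0,0,-0.15,0,0,0,0,0,0,0])

```text
t: 39.13
tcp_pos: [427.8, -312.8, 63.7]
ee_rot: [[-0.986, -0.166, 0.003], [-0.166, 0.986, -0.003], [-0.003, -0.004, -1.0]]
ft_force: [-0.3, 2.1, 11.8]
gripper_width: -0.2
grip_force: 5.9
```

Now about 12 N; stroke 17 mm along the unit's +x.

>>> step_arm(motion=[-0.3,0,0,0,0,-0.3,0,0,0,0,-0.3,0,0,0,0,-0.3,0,0,0,0,-0.3,0,0,0,0,-0.2,0,0,0,0,0,0,0,0,0])

```text
t: 39.72
tcp_pos: [444.7, -309.9, 63.6]
ee_rot: [[-0.986, -0.166, 0.003], [-0.166, 0.986, -0.003], [-0.003, -0.003, -1.0]]
ft_force: [-0.7, 2.7, 10.0]
gripper_width: -0.0
grip_force: 5.3
```

>>> step_arm(motion=[0,0,-0.4,0,0,0,0,-1,0,0,0,0,0,0,0])

```text
t: 39.97
tcp_pos: [444.0, -309.9, 77.5]
ee_rot: [[-0.986, -0.166, 0.002], [-0.166, 0.986, -0.003], [-0.002, -0.003, -1.0]]
ft_force: [1.1, -0.4, 0.3]
gripper_width: -0.2
grip_force: 0.0
```

```bash
cat > v.py <<'E'
from h import *
import sys
o=st(); c=shot('wrist',sys.argv[1]); g=cv2.cvtColor(c['pixels'],cv2.COLOR_RGB2GRAY)
th=np.radians(9.6); R=np.array([[np.cos(th),-np.sin(th)],[np.sin(th),np.cos(th)]]); w=np.array([486.8,-342.])+R@[-45,40]
# resample top plane z=55 in unit frame: x -40..40 (0.5 mm), y 25..62
xs=np.arange(-40,40,1.); ys=np.arange(22,68,1.)
pts=np.array([[proj(c,[*(w+R@[x+10,y+5]),55]) for y in ys] for x in xs]).astype(np.float32)
im=cv2.remap(g,pts[...,0],pts[...,1],cv2.INTER_LINEAR,borderValue=0)
for i,r in enumerate(im): print(f'{xs[i]:5.0f}',''.join(' .:-=+*#%@'[min(9,int(v)*10//256)] for v in r))
E
python3 v.py w20
```

```text
t 39.97 tcp [ 444.  -309.9   77.5] yaw -170.5 tilt [ 0.002 -0.003] F [ 1.1 -0.4  0.3] w -0.2 q [-0.83  0.3   1.81 -0.    1.03 -2.57]
  -40 -+++++++++++++++:....-+++++++++++++++++++---=+
  -39 -+++++++++++++++-....-+++++++++++++++++++-+++=
  -38 -+++++++++++++++-....=+++++++++++++++++*%=++++
  -37 -+++++++++++++++-....-+++++++++++++++**#%+++++
  -36 -+++++======++++-....-+++++++++++++*+%@@%+++++
  -35 -++:::::..:::+++-....-++++++++++++*%%@@@%*++++
  -34 -+++++++==++++++:....-+++++++++##**%@@@@%+++++
  -33 -+++++++++++++++-....-++++++++#@@@@@@@@@@+++++
  -32 -+++++++++++++++-....=++++++#%%@@@@@@@@@@+++++
  -31 -+++++++++++++++-....-++++*+%@@@@@@@@@@@%*++++
  -30 -+++++++++++++++-....-++++%@@@@@@@@@@@@@%=++++
  -29 -+++++++++++++++-....-++++#@@@@@@@@@@@@@%==+++
  -28 -+++++++++++++++-....-+++++*%@@@@@@@@@@@@==+++
  -27 -+++++++++++++++-....-+++++*%@@@@@@@@@@@@+++++
  -26 -+++++++++++++++-....-+++++++%@@@@@@@@@@%+++++
  -25 -++++.....:+++++-....-+++++++#@@@@@@@@@@%+++++
  -24 -+++++====++++++-....-+++++++**%@@@@@@@@%+++++
  -23 -+++++++++++++++:.....=++++++++%@@@@@@@@@*++++
  -22 -++++++
[... 2572 characters left out ...]
++++++=::::
   27 :+++++++++++++++=.   :+++++++++++++++++++=::::
   28 :+++++++++++++++=.   :+++++++++++++++++++=::::
   29 :=++++++++++++++=.  .:+++++++++++++++++++=::::
   30 :=++++++++++++++=.   :+++++++++++++++++++=::::
   31 :=++++++++++++++=    :+++++++++++++++++++=::::
   32 :=+++++++++++++++:::::+++++++++++++++*+++=::::
   33 :=+++++++++++++++=====++++++++++++++**+++=::::
   34 :=+++++++++++++++++++++++++++++++++++++++=::::
   35 :=++++++++++==----===++++++++++++++++++++=::::
   36 :=++++++++=-..     ..:==+++++++++++++++++=::::
   37 :=+++++++=.          ...-++++++++++++++++=::::
   38 :=++++++=.              .:=++++++++++++++=::::
   39 :-======:                 .-=============-::::
```

The resampled view shows the pointer at unit x about -20 after the stroke (from -30), and the tab base at 3 to 8. It rolls as planned. Two more 17 mm strokes.

>>> step_arm(motion=[0.9,0,0,0,0,0.8,0,0,0,0,0,0,0.7,0,0,0,0,0.5,0,0,0,0,0.2,0,0,0,0,0,0,0])

```text
t: 40.52
tcp_pos: [426.8, -311.9, 63.4]
ee_rot: [[-0.986, -0.165, 0.001], [-0.165, 0.986, 0.0], [-0.001, 0.0, -1.0]]
ft_force: [-5.5, 8.2, 25.0]
gripper_width: 0.1
grip_force: 12.6
```

>>> step_arm(motion=[-0.3,0,0,0,0,-0.3,0,0,0,0,-0.3,0,0,0,0,-0.3,0,0,0,0,-0.3,0,0,0,0,-0.2,0,0,0,0,0,0,0,0,0,0,0,-1.4,0,0])

```text
t: 41.18
tcp_pos: [442.5, -307.5, 73.8]
ee_rot: [[-0.986, -0.166, -0.002], [-0.166, 0.986, 0.003], [0.001, 0.003, -1.0]]
ft_force: [-0.3, 0.5, -1.0]
gripper_width: 0.2
grip_force: 0.0
```

>>> step_arm(motion=[0.9,0,0,0,0,0.8,0,0,0,0,0,0,0.7,0,0,0,0,0.5,0,0,0,0,0.2,0,0,0,0,0,0,0])

```text
t: 41.68
tcp_pos: [426.6, -311.8, 63.3]
ee_rot: [[-0.986, -0.165, 0.0], [-0.165, 0.986, 0.001], [-0.0, 0.001, -1.0]]
ft_force: [-5.1, 10.2, 29.5]
gripper_width: 0.0
grip_force: 15.1
```

>>> step_arm(motion=[-0.3,0,0,0,0,-0.3,0,0,0,0,-0.3,0,0,0,0,-0.3,0,0,0,0,-0.3,0,0,0,0,-0.2,0,0,0,0,0,0,0,0,0,0,0,-1.4,0,0])

```text
t: 42.35
tcp_pos: [442.4, -307.4, 73.4]
ee_rot: [[-0.986, -0.166, -0.002], [-0.166, 0.986, 0.003], [0.001, 0.003, -1.0]]
ft_force: [-0.4, 0.3, 0.3]
gripper_width: -0.6
grip_force: 0.0
```

>>> step_arm(motion=[0,0,-3,0,0,0,0,-3,0,0,-2.5,0,-3,0,0,-2.5,0,-2,0,0,-2.5,0,0,0,0,0,0,0,0,0,0,0,0,0,0])

```text
t: 42.93
tcp_pos: [517.1, -295.9, 183.6]
ee_rot: [[-0.986, -0.167, -0.001], [-0.167, 0.986, 0.001], [0.001, 0.001, -1.0]]
ft_force: [-0.3, -0.2, -0.6]
gripper_width: 0.1
grip_force: 0.0
```

```bash
python3 v.py w21 | cut -c1-55 | sed -n '1p;22,70p'
```

```text
t 42.93 tcp [ 517.1 -295.9  183.6] yaw -170.4 tilt [-0.
  -20 #%@@@@@@@@@@@@@%*:::-+%@@@@@@@@@@@@@@@@@%*++++
  -19 #%@@@@@@@@@@@@@%+:::-*@@@@@@@@@@@@@@@@@@%*++++
  -18 *%@@@@@@@@@@@@@%+:::-*%@@@@@@@@@@@@@@@@@%+++++
  -17 #@@@@@@@@@@@@@@%*:::-*@@@@@@@@@@@@@@@@@@%+++++
  -16 #@@@%######@@@@%*::::+%@@@@@@@@@@@@@@@@@%+++++
  -15 #%@@%#****#%@@@%+:::-*@@@@@@@@@@@@@@@@@@%+++++
  -14 #%@@@@@@@@@@@@@%+::::*%@@@@@@@@@@@@@@@@@%*++++
  -13 #@@@@@@@@@@@@@@%*::::*%@@@@@@@@@@@@@@@@@%*++++
  -12 #@@@@@@@@@@@@@@@*::::#@@@@@@@@@@@@@@@@@@%*++++
  -11 #@@@@@@@@@@@@@@@*::::#@@@@@@@@@@@@@@@@@@%*++++
  -10 #%@@@@@@@@@@@@@@*::::#@@@@@@@@@@@@@@@@@@%*++++
   -9 #%@@@@@@@@@@@@@@*::::*@@@@@@@@@@@@@@@@@@%*++++
   -8 *%@@@@@@@@@@@@@@#:::-+%@@@@@@@@@@@@@@@@@%*++++
   -7 *%@@@@@@@@@@@@@@#::::*@@@@@@@@@@@@@@@@@@%+++++
   -6 *%%#########%@@@*::::*@@@@@@@@@@@@@@@@@@%+++++
   -5 #%%#********#%@%*::::*%@@@@@@@@@@@@@@@@@%+++++
   -4 #%@@%%%%%%%%@@@%*:::-*%@@@@@@@@@@@@@@@@@%+++++
   -3 #%@@@@@@@@@@@@@%*:::-*%@@@@@@@@@@@@@@@@@%+++++
   -2 #%@@@@@@@@@@@@@%+----=*%@@@@@@@@@@@@@@@@%*++++
   -1 *%%#***########*======*%@@@@@@@
[... 852 characters left out ...]
*+++++-----
   16 *%@@@%%%%%@@@@@@*::::+%@@@@@@%###******++-----
   17 *%@@@@@@@@@@@@@@#-:::*%@@@@@%#**++**+**++-----
   18 *%@@@@@@@@@@@@@@#-:::*%@@@@%****+++++**++-----
   19 *%@@@@@@@@@@@@@%*-:::*%@@%**+*+++++*+++++=----
   20 *%@@@@@@@@@@@@@%*-:::+%@@%******++++*++++-----
   21 *%@@@@@@@@@@@@@%*-:::*%#+*******+++***+++=----
   22 *%@@@@@@@@@@@@@@*-:::+%*+*******+++****++=----
   23 *%@@@@@@@@@@@@@@*-::.-+++*******+++*****+-----
   24 *%%##########%@@*:...-+++********++*****+=----
   25 *%%*+++******%@@*:...-++++**++++********+=----
   26 +%@%%%%%%%%%%%@@*....-++++++++++**++****+=--:-
   27 +%@@@@@@@@@@@@%*=....-+++++++++++++++++++=--:-
   28 +%@@@@@@@@@@%%%+=....-+++++++*+++++++++*+=---:
```

The pointer is about 4.6 mm short of the tab (0.4 against 5.0). One short stroke of about 8.5 mm, pressed more lightly.

Run:
```python
from h import *
go(430.7,-311,66)
```

```text
turn 0.0 shift [ 8.68 -0.08 11.72]
```

>>> step_arm(motion=[2.2,0,0,0,0,2.2,0,0,0,0,2.2,0,2,0,0,2.1,0,2.5,0,0,0,0,3,0,0,0,0,3,0,0,0,0,1.2,0,0,0,0,0,0,0])

```text
t: 43.65
tcp_pos: [428.9, -309.7, 65.6]
ee_rot: [[-0.986, -0.164, -0.004], [-0.164, 0.986, 0.004], [0.003, 0.005, -1.0]]
ft_force: [-0.0, -0.8, -0.2]
gripper_width: -0.0
grip_force: 0.0
```

>>> step_arm(motion=[0,0,0.2,0,0,0,0,0.1,0,0,0,0,0.1,0,0,0,0,0,0,0,0,0,0,0,0])

```text
t: 44.07
tcp_pos: [431.3, -310.9, 64.5]
ee_rot: [[-0.986, -0.166, 0.0], [-0.166, 0.986, -0.0], [-0.0, -0.0, -1.0]]
ft_force: [0.2, 0.4, 0.2]
gripper_width: -0.2
grip_force: 0.0
```

>>> step_arm(motion=[0,0,0.15,0,0,0,0,0,0,0,0,0,0,0,0])

```text
t: 44.32
tcp_pos: [431.7, -311.1, 63.9]
ee_rot: [[-0.986, -0.166, 0.001], [-0.166, 0.986, -0.001], [-0.001, -0.001, -1.0]]
ft_force: [-0.7, 2.4, 7.1]
gripper_width: -0.5
grip_force: 3.6
```

7 N: stroke 8.5 mm, lift, and measure from where the camera stands above the tab.

>>> step_arm(motion=[-0.2,0,0,0,0,-0.2,0,0,0,0,-0.2,0,0,0,0,-0.2,0,0,0,0,-0.05,0,0,0,0,0,0,0,0,0,0,0,0,0,0,0,0,-1,0,0])

```text
t: 44.98
tcp_pos: [438.9, -308.6, 72.0]
ee_rot: [[-0.986, -0.166, -0.002], [-0.166, 0.986, 0.002], [0.001, 0.002, -1.0]]
ft_force: [-0.2, 0.2, -0.1]
gripper_width: -0.1
grip_force: 0.0
```

>>> step_arm(motion=[0,0,-3,0,0,0,0,-3,0,0,-2.5,0,-3,0,0,-2.5,0,-2,0,0,-2.5,0.5,0,0,0,-1.5,0.5,0,0,0,0,0,0,0,0,0,0,0,0,0])

```text
t: 45.65
tcp_pos: [526.8, -284.2, 183.0]
ee_rot: [[-0.986, -0.167, -0.0], [-0.167, 0.986, -0.0], [0.0, -0.0, -1.0]]
ft_force: [-0.1, -0.2, -0.3]
gripper_width: 0.0
grip_force: 0.0
```

```bash
sed -i 's/np.arange(-40,40,1.)/np.arange(-10,15,.5)/' v.py; python3 v.py w22
```

```text
t 45.65 tcp [ 526.8 -284.2  183. ] yaw -170.4 tilt [-0. -0.] F [-0.1 -0.2 -0.3] w 0.0 q [-0.69  0.28  1.59 -0.    1.27 -2.43]
  -10 #@@@@@@@@@@@@@@%+:::-*@@@@@@@@@@@@@@@@@@%*++++
  -10 #@@@@@@@@@@@@@@%*:::-*%@@@@@@@@@@@@@@@@@%*++++
   -9 #@@@@@@@@@@@@@@%*-::-*%@@@@@@@@@@@@@@@@@%*++++
   -8 #@@@@@@@@@@@@@@%*-::-+#@@@@@@@@@@@@@@@@@%*++++
   -8 #@@@@@@@@@@@@@@%*-::-*%@@@@@@@@@@@@@@@@@%*++++
   -8 #@@@@@@@@@@@@@@%*-::-#@@@@@@@@@@@@@@@@@@%*++++
   -7 #@@@@@@@@@@@@@@%+:::-*@@@@@@@@@@@@@@@@@@%*++++
   -6 #@@%%%%%%%%%%@@%+::::*%@@@@@@@@@@@@@@@@@%+++++
   -6 #@@%########%@@%+::::+%@@@@@@@@@@@@@@@@@%+++++
   -6 #@%*++++++++*%@%+::::*%@@@@@@@@@@@@@@@@@%+++++
   -5 #@%#********#%@%*::::+%@@@@@@@@@@@@@@@@@%+++++
   -4 #@@@@@@@@@@@@@@%*::::+%@@@@@@@@@@@@@@@@@%+++++
   -4 #@@@@@@@@@@@@@@@*::::+%@@@@@@@@@@@@@@@@@%+++++
   -4 #@@@@@@@@@@@@@@@*::::*%@@@@@@@@@@@@@@@@@%+++++
   -3 #@@@@@@@@@@@@@@@*-:::*@@@@@@@@@@@@@@@@@@%+++++
   -2 #@@@@@@@@@@@@@@@*-:::#@@@@@@@@@@@@@@@@@@%*++++
   -2 #%@@@@@@@@@@@@@@*-:::#@@@@@@@@@@@@@@@@@@%*++++
   -2 #%@@@@@@@@@@@@@@*-:::#@@@@@@@@@@@@@@@@@@%*++++
   -1 #%@@@@@@@@@@@@
[... 975 characters left out ...]
##%@@%*++++
    8 #%@@@@@@@@@@@@@%+----=#@@@@@@@@@@@@@%%@@%*++++
    9 *%@@@@@@@@@@@@@%*-:::+%@@@@@@@@@@@@@@%@@%*++++
   10 *%@@@@@@@@@@@@@@*::.:*%@@@@@@@@@@@@@@@@@%*++++
   10 *%@@@@@@@@@@@@@@*-::-*%@@@@@@@@@@@@@@@@@%*++++
   10 *%@@@@@@@@@@@@@@#-::-*%@@@@@@@@@@@@@@@@@%*++++
   11 *%@@@@@@@@@@@@@@#-:::*%@@@@@@@@@@@@@@@@@%#++++
   12 *%@@@@@@@@@@@@@@#-:::*%@@@@@@@@@@@@@@@@@%#++++
   12 *%@@@@@@@@@@@@@@*-:::*%@@@@@@@@@@@@@@@@@%#++++
   12 *%@@@@@@@@@@@@@%*-::-*%@@@@@@@@@@@@@@@@@%*++++
   13 *%@@@@@@@@@@@@@%*-:::*%@@@@@@@@@@@@@@@@@%*++++
   14 +%@@@@@@@@@@@@@%*-:::*%@@@@@@@@@@@@@@@@@%#++++
   14 +%@@%######%@@@%*-:::*%@@@@@@@@@@@@@@@@@%#++++
   14 +%@@%****+*%@@@%*-:::*@@@@@@@@@@@@@@@@@@@#++++
```

The pointer stands near 5.4 and the tab near 5.0. Check numerically with edge profiles.

Run:
```python
from h import *
c=load('w22'); g=cv2.cvtColor(c['pixels'],cv2.COLOR_RGB2GRAY)
th=np.radians(9.6); R=np.array([[np.cos(th),-np.sin(th)],[np.sin(th),np.cos(th)]]); w=np.array([486.8,-342.])+R@[-45,40]
xs=np.arange(-8,18,.1)
def prof(y0,y1,z):
    ys=np.arange(y0,y1,.5); pts=np.array([[proj(c,[*(w+R@[x+10,y+5]),z]) for y in ys] for x in xs]).astype(np.float32)
    return cv2.remap(g,pts[...,0],pts[...,1],cv2.INTER_LINEAR).astype(float).mean(1)
def edges(p,lo,hi):
    s=np.gradient(cv2.GaussianBlur(p[:,None],(1,11),0)[:,0]); m=(xs>lo)&(xs<hi); i=np.where(m)[0]; return xs[i[np.argmax(s[i])]].round(1),xs[i[np.argmin(s[i])]].round(1)
for n,y0,y1,z in (('carriage',40,43,57),('bar near slot',34.5,37,57),('bar mid',26,28,57),('bar',29,33,57),('tab',50,54,61),('tab2',54,60,61),('tick -5 ',28,32,55)):
    p=prof(y0,y1,z); print(n,edges(p,0,10) if 'tick' not in n else edges(p,-8,-2), p[::10].round().astype(int).tolist()[6:22])
```

```text
carriage (np.float64(2.5), np.float64(7.9)) [88, 85, 83, 80, 81, 97, 111, 127, 132, 115, 94, 76, 80, 79, 81, 84]
bar near slot (np.float64(6.5), np.float64(4.1)) [238, 238, 238, 238, 238, 236, 197, 119, 117, 200, 236, 236, 237, 237, 237, 238]
bar mid (np.float64(7.2), np.float64(4.0)) [238, 238, 238, 238, 238, 236, 189, 115, 109, 176, 237, 238, 238, 237, 238, 236]
bar (np.float64(7.3), np.float64(4.0)) [238, 238, 238, 238, 237, 236, 166, 102, 108, 156, 218, 238, 238, 238, 238, 235]
tab (np.float64(8.0), np.float64(2.4)) [238, 238, 238, 238, 235, 202, 201, 201, 201, 205, 226, 238, 238, 239, 239, 238]
tab2 (np.float64(8.0), np.float64(2.4)) [238, 238, 238, 238, 234, 199, 199, 199, 198, 198, 215, 237, 238, 238, 238, 237]
tick -5  (np.float64(-4.9), np.float64(-5.8)) [238, 238, 238, 238, 237, 236, 171, 104, 107, 159, 226, 238, 238, 238, 238, 235]
```

Pointer 5.2 to 5.3, tab 5.0 to 5.2: level within about 0.3 mm, and the robot touches nothing.

```bash
python3 -c "
from h import *
print(arm.hand_in())"
```

```text
the job is handed in; nothing more can be done
None
```

The job is handed in (no verdict came back): three watches lie face up in the chamber with the lid shut and the hasp flat. The probe is pushed home in the port, and the pointer stands level with the tab to about 0.3 mm.

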